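# Pack the leftover printer parts and latch the parts crate

### The job

Put all the leftover printer parts lying on the bench into the open parts crate, then shut its hinged lid fully. With the lid shut, flip the draw latch's wire loop over so that its cross bar drops behind the hooked keeper on the lid, press the latch lever down past centre until it lies flat with the loop still hooked, and turn both turnbuttons fully across the edge of the lid (not before the lid is down). Do not disturb the screwdriver, the glue bottle and the filament reel.

Things in the scene. Friction and masses are not known exactly. Their poses are not given: they have to be found in the camera images.
- crate: Dark grey plastic parts crate, fixed. Origin: on the bench under the centre of its well. Its x points from the latch shelf to the lid hinge (roughly to the robot's left), +y to the side nearer the robot. In mm: well inside x -100..100, y -120..120, inner floor z 6, walls 8 thick, top z 75. Latch shelf: solid flat block x -206..-110, y -128..128, top z 85, level with the shut lid's top.
- well (a point): Centre of the well's inner floor.
- lid (a joint): Lid hinge, along the crate's y at crate x 108, z 75. 0 = shut, grows as it opens; starts at 1.65 to 1.85 rad (past upright, leaning away from the latch), stop 1.95. Stiff (0.5 N m friction): the lid stays where it is left, so push it all the way down (below 0.05). Plate 216 (hinge to free edge) x 256 x 10 mm; shut, its top is at crate z 85.
- lid_edge (a point): Middle of the lid's free edge, on its top (outer) face.
- keeper (a point): Keeper: steel hook 24 mm wide (along y), 17 mm high, mid-width on the lid near its free edge. This point: on the lid's top face at the hook's inner foot (hinge side), where the cross bar must sit. Axes as the crate's when the lid is shut. The hook is a 4 mm wall with a 4.5 mm overhang on top towards the hinge side, 13 mm clear above the lid.
- lever (a joint): Draw-latch lever hinge, along crate y at crate x -150, y 0, z 97. 0 = pressed flat on the shelf, pointing to crate -x; grows as it rises and swings over towards the lid; pi/2 upright, stop 2.35. Starts at 2.0 to 2.2 (leaning towards the lid). Friction 0.05 N m holds it. 24 mm wide, 8 thick, 77 long. With the loop hooked it takes a few N at its end, and snaps down past centre below about 0.3 rad.
- lever_tip (a point): On the black grip pad (20 x 30 mm) at the lever's free end, 67 mm from the lever hinge.
- bail (a joint): Hinge of the steel wire loop on the lever, pin 22 mm from the lever hinge. This value minus the lever's = the loop's angle above crate +x. Starts thrown back against its stop at 4.2, leaning away from the lid; it swings freely: once pushed past upright it falls towards the lid, to about -0.4 + lever behind the keeper. Two rods 37 mm apart straddle the lever, 75 mm from pin to cross bar.
- bail_bar (a point): Centre of the loop's cross bar (8 mm thick, 37 long, along crate y); it passes clear above the lever's end and is sprung lengthwise (up to 9 mm, 5 N per mm). With the lid shut and the lever above 1.95 it clears the hook and falls behind it. Hooked: 0 to 30 mm on the hinge side (+x) of keeper and its centre less than 13 mm above it.
- button_a (a joint): Turnbutton on the shelf, side nearer the robot, vertical pivot at crate x -132, y +85. 0 = long arm along the lid's edge, to crate +y (lid free); grows to its stop 1.57 = long arm to crate +x, across the lid's edge. Starts at 0 to 0.3. Friction 0.05 N m. Flat aluminium bar 18 mm wide, long arm 46 and short arm 16 from the pivot, crate z 91 to 105.
- button_a_tip (a point): On the top of its long arm, 40 mm from the pivot.
- button_b (a joint): The other turnbutton, on the side farther from the robot, pivot at crate x -132, y -85: the mirror image; at 0 its long arm points to crate -y, at 1.57 to crate +x.
- button_b_tip (a point): On the top of its long arm, 40 mm from the pivot.
- rail_a: Leftover part: black square aluminium profile, 100 x 24 x 24 mm, 130 g. Origin: centre of its underside, x along its length.
- rail_b: Leftover part: the same kind of profile as rail_a.
- spool_arm: Leftover part: black plastic spool arm, a tube of 34 mm diameter and 78 mm long between two square end plates 40 x 40 x 6 mm; 90 mm long over all, 90 g. Origin: centre of its underside, x along its length; tube axis 20 mm above.
- motor: Leftover part: stepper motor, 62 x 42 x 42 mm body with bright ends and a thin shaft 18 mm long at +x, 280 g. Origin: centre of the body's underside, x along the shaft.
- tensioner: Leftover part: belt tensioner, dark block 50 x 28 x 30 mm (x -37..13) with a black round knob of 28 mm diameter to x +35, 80 g. Origin: on the underside, x along its length.
- screwdriver: Bystander: screwdriver lying on the bench beyond the crate. Not to be disturbed.
- glue: Bystander: glue bottle, 44 mm diameter, 110 mm tall, standing beyond the parts.
- reel: Bystander: small white filament reel, 80 mm diameter, 50 mm high, lying flat beyond the parts.
There are look-alikes about, which are no part of the job. What is shaped like the tensioner but purple or red is not meant.

How it is judged (in metres and radians):
On the way, in this order (a step that is already met when the one before it is completed fails the run):
1. every part present is in the crate and the lid is shut (x of rail_a in the frame of crate between -0.1 and 0.1 m and y of rail_a in the frame of crate between -0.12 and 0.12 m and z of rail_a in the frame of crate between 0 and 0.07 m and x of rail_b in the frame of crate between -0.1 and 0.1 m and y of rail_b in the frame of crate between -0.12 and 0.12 m and z of rail_b in the frame of crate between 0 and 0.07 m and x of spool_arm in the frame of crate between -0.1 and 0.1 m and y of spool_arm in the frame of crate between -0.12 and 0.12 m and z of spool_arm in the frame of crate between 0 and 0.07 m and x of motor in the frame of crate between -0.1 and 0.1 m and y of motor in the frame of crate between -0.12 and 0.12 m and z of motor in the frame of crate between 0 and 0.07 m and x of tensioner in the frame of crate between -0.1 and 0.1 m and y of tensioner in the frame of crate between -0.12 and 0.12 m and z of tensioner in the frame of crate between 0 and 0.07 m and value of joint lid below 0.05 rad), for 0.2 s.
2. with the lever still up, the loop's cross bar lies behind the keeper (value of joint lid below 0.05 rad and value of joint lever above 0.9 rad and x of bail_bar in the frame of keeper between 0 and 0.03 m and z of bail_bar in the frame of keeper below 0.013 m), for 0.2 s.
3. the lever is pressed flat with the loop hooked (value of joint lid below 0.05 rad and value of joint lever below 0.12 rad and x of bail_bar in the frame of keeper between 0 and 0.03 m and z of bail_bar in the frame of keeper below 0.013 m), for 0.2 s.
At the end, for the whole second after the job is handed in: All parts present are inside the crate's well, the lid is shut (below 0.05 rad), the loop's cross bar is behind the keeper (0 to 30 mm, lower than 13 mm), the lever is flat (below 0.12 rad) and both turnbuttons are turned across the lid (above 1.35 rad) (all of step 3 and x of rail_a in the frame of crate between -0.1 and 0.1 m and y of rail_a in the frame of crate between -0.12 and 0.12 m and z of rail_a in the frame of crate between 0 and 0.07 m and x of rail_b in the frame of crate between -0.1 and 0.1 m and y of rail_b in the frame of crate between -0.12 and 0.12 m and z of rail_b in the frame of crate between 0 and 0.07 m and x of spool_arm in the frame of crate between -0.1 and 0.1 m and y of spool_arm in the frame of crate between -0.12 and 0.12 m and z of spool_arm in the frame of crate between 0 and 0.07 m and x of motor in the frame of crate between -0.1 and 0.1 m and y of motor in the frame of crate between -0.12 and 0.12 m and z of motor in the frame of crate between 0 and 0.07 m and x of tensioner in the frame of crate between -0.1 and 0.1 m and y of tensioner in the frame of crate between -0.12 and 0.12 m and z of tensioner in the frame of crate between 0 and 0.07 m and value of joint each of button_a, button_b above 1.35 rad); the robot touches nothing.
It fails at once if a turnbutton is turned across while the lid is up (value of joint lid above 0.15 rad and value of joint any of button_a, button_b above 0.9 rad).
It fails at once if a bystander is moved by more than 40 mm (distance of any of screwdriver, glue, reel from where it was at the start of the episode above 0.04 m).
Of rail_a, rail_b, spool_arm, motor, tensioner only 2 to 4 are there at a start; the rules pass over those that are not, and their reading is None.
At some moment in a run one of rail_a, rail_b, spool_arm, motor, tensioner may be knocked a few centimetres aside while the robot is not near it.
Once in a run the grip may slacken for a moment while it holds something.
It also fails if it takes over 210 s, if anything falls off the work surface, if the arm or the gripper's body presses on something with over 40 N, if the wrist force passes 120 N, or if a joint passes its speed limit or range.

### The arm

A 6-joint arm with a two-finger parallel gripper is mounted at the origin on the work surface. World frame = base frame: x ahead of the robot, y to its left, z up, the work surface at z = 0. Lengths are in m, angles in degrees, forces in N, time in s.
With the tool pointing down it reaches from about 0.35 to 0.875 m from the base axis. Payload 4.2 kg.
Tool frame: the origin (TCP) lies midway between the tips of the shut fingers; the grasp point (between the pads) lies 19 mm behind it; z points along the fingers, y is the line along which they close (so a half turn about z gives the same grasp; the last joint's range is limited). The gripper opens to 87 mm and grips with 3 to 60 N. Pads are 19 mm wide; open, the fingers measure 117 mm over their backs; the gripper's body (75 mm by 190 mm) begins 51 mm behind the grasp point.
Start: joints at [-53.824, 22.042, 0.453, 0, -68.411, -14.817], TCP at [0.228, -0.582, 0.223] pointing down, gripper open.
Joint ranges: [-179.83, 179.83], [-69.29, 118.12], [-61.27, 80.66], [-181.25, 117.63], [-171.15, -9.14], [-177.46, 177.46]. Speed limits (degrees/s): [159.86, 159.86, 180, 180, 180, 180].

### API

Orientations are given as a 3x3 rotation matrix whose columns are the frame's x, y, z axes.
In Python, from station import sense, capture, camera_params, finish_job gives the robot as it stands.
- The arm moves only by the tool drive_tool, never from a script. Its argument "rows" is a list of rows, each an object of numbers: "tx", "ty", "tz": the shift along the tool's x, y, z in cm; "ax", "ay", "az": the turn, a rotation vector about the tool's x, y, z in rad; "claw": the finger opening in cm, from 0 to 8.7. In form: [{"tx": .., "ty": .., "tz": .., "ax": .., "ay": .., "az": .., "claw": ..}, ...]. A call has 1 to 10 rows; each row shifts and turns the commanded pose from where the row before left it, along the tool's axes as they then stand; what a row does not reach is not made up. A row lasts 1/12 s, in which the tool goes at most 41.7 mm and 7.16 degrees, less where a joint would pass 70% of its speed; a pose out of reach is approached as far as the arm can. A call with a gripper value outside its range is refused whole. The fingers move at their own pace and stop on an object; the grip force is fixed at half the most. Time passes only in rows, so rows that do not move let the fingers close. It gives the time, the measured TCP pose, the force, the opening and the grip force at its end, in the units of the state.
- sense(): the state, without advancing time (a new reading comes with each control period).
- capture(name): name is "side" or "top"; returns (picture, depth): 384x512x3 uint8, red, green, blue; 384x512 float32, m along the optical axis (not along the pixel's ray), 0 where there is no reading.
- camera_params(name): a dict with "intrinsics" (3x3 intrinsics, pixels), "R" (3x3) and "t" (3): a world point X has camera coordinates R X + t. Camera axes: x right, y down, z forward; pixel columns grow to the right and rows downward; lengths in m; the calibration is good to about 2 mm. A picture is of the moment at which its call begins. camera_params takes no time and is no camera call.
- finish_job(): hands the job in; it is judged then, once.
The state is a dict: "time_s": time; "joints": joint angles; "joint_velocities": joint speeds; "effort": joint torques, N m; "tcp_pos": TCP position; "ee_rot": TCP orientation; "wrist_force": force on the tool from outside, world axes, zero at the start; "moment": the same for the moment, N m; "gripper_width": opening from 0.0 (shut) to 1.0 (fully open); "gripper_force": force on a finger pad.
Only numpy, scipy, OpenCV 4.12 (cv2) and the standard library are available. Lean on these libraries where they do the work, as an engineer would, in place of code of your own. Each camera call takes 0.05 s, during which the arm holds its last target. There are 200 camera calls.

## Working session

There is one attempt and no reset: what is moved stays moved. The work goes in short steps, Python scripts to look and compute and a tool call to move; the robot and the scene stay as the last step left them, time stands still between calls to the robot, and variables do not carry over. Pictures are saved under pics/ and viewed, at most 14 in all, crops included, and the job is handed in when it is done.

Besides the shell and the picture viewer there is one more tool, called after "Request:" in YAML: its name, and indented under it one key for each argument. drive_tool: Moves the arm, as the interface text tells. Its arguments: {"type":"object","properties":{"rows":{"type":"array"}},"required":["rows"]}

```bash
ls; mkdir -p pics
cat > h.py <<'E'
import numpy as np, cv2
from station import sense, capture, camera_params, finish_job
def cap(n,save=None):
    im,d=capture(n)
    if save: cv2.imwrite('pics/'+save+'.png',im[:,:,::-1])
    return im,d
def cloud(n,d):
    p=camera_params(n);K=np.array(p['intrinsics']);R=np.array(p['R']);t=np.array(p['t'])
    v,u=np.mgrid[:d.shape[0],:d.shape[1]]
    c=np.stack([(u-K[0,2])/K[0,0]*d,(v-K[1,2])/K[1,1]*d,d],-1)
    X=(c-t)@R
    X[d==0]=np.nan
    return X
def proj(n,X):
    p=camera_params(n);c=np.array(p['R'])@np.array(X)+p['t'];q=np.array(p['intrinsics'])@c
    return q[:2]/q[2]
E
python3 - <<'E'
from h import *
for n in('side','top'):
    im,d=cap(n,n+'0'); X=cloud(n,d); np.savez('pics/'+n+'0.npz',im=im,X=X)
    p=camera_params(n);print(n,-np.array(p['R']).T@p['t'],(d==0).mean())
s=sense();print(s['tcp_pos'],s['ee_rot'],s['wrist_force'],s['gripper_width'])
E
```

```text
pics
side [0.14195294 0.62558274 0.70867065] 0.004175821940104167
top [ 0.37596792 -0.06644754  1.13003565] 0.004114786783854167
[ 0.22748055 -0.58155538  0.22156345] [[-9.31374137e-01 -3.64062640e-01 -7.81171389e-04]
 [-3.64063470e-01  9.31372420e-01  1.79028962e-03]
 [ 7.57839221e-05  1.95182542e-03 -9.99998092e-01]] [-0.05674487 -0.51430799 -0.55570723] 1.0034580898322452
```

View pics/top0.png

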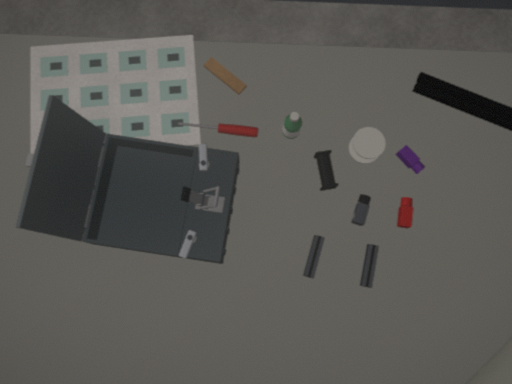

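View pics/side0.png

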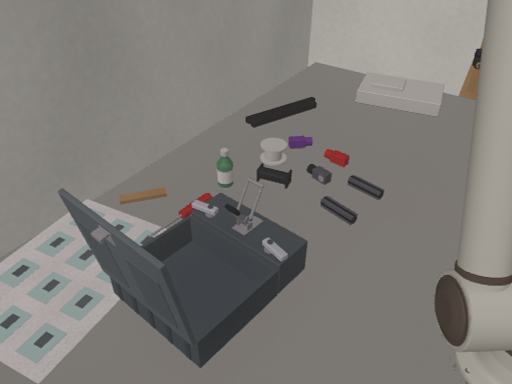

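The pictures show four parts (top view): rails at (314,257) and (370,266), the spool arm at (326,170), and the dark tensioner at (362,209). There is no motor. Look-alikes: purple (410,159) and red (405,212) tensioners, and a long black profile (470,100).

Run:
```python
from h import *
z=np.load('pics/top0.npz');im,X=z['im'],z['X']
def rect(m,nm):
    P=X[m];P=P[~np.isnan(P[:,0])]
    r=cv2.minAreaRect((P[:,:2]*1000).astype(np.float32));b=cv2.boxPoints(r)
    e=b[1]-b[0];f=b[2]-b[1]
    if np.hypot(*f)>np.hypot(*e):e,f=f,e
    print(nm,len(P),'c',np.round(r[0]),'size',np.round([np.hypot(*e),np.hypot(*f)]),'ang',round(float(np.degrees(np.arctan2(e[1],e[0]))%180),1),'z95',np.round(np.nanpercentile(P[:,2],[5,50,97]),3),'rgb',np.median(im[m],0))
def box(u0,v0,u1,v1,zmin,zmax=1):
    m=np.zeros(X.shape[:2],bool);m[v0:v1,u0:u1]=1
    return m&(X[...,2]>zmin)&(X[...,2]<zmax)
for nm,u,v,s in(('railA',314,257,28),('railB',370,266,27),('spool',326,170,26),('tens',362,209,20),('red',405,212,20),('purple',410,159,20),('glue',292,124,22),('reel',367,146,22)):
    rect(box(u-s,v-s,u+s,v+s,.010),nm)
rect(box(180,130,250,270,.078,.091),'shelf')
# crop of tensioner & table height
print(X[300,300],X[330,420])
b=im[130:300,290:440];cv2.imwrite('pics/c1.png',cv2.resize(b,None,fx=5,fy=3.5,interpolation=cv2.INTER_CUBIC)[:,:,::-1])
b=im[80:280,10:260];cv2.imwrite('pics/c2.png',cv2.resize(b,None,fx=3,fy=3,interpolation=cv2.INTER_CUBIC)[:,:,::-1])
```

```text
railA 461 c [ 443. -212.] size [100.  25.] ang 165.1 z95 [0.019 0.024 0.028] rgb [59. 59. 61.]
railB 492 c [ 425. -344.] size [100.  26.] ang 169.0 z95 [0.015 0.023 0.027] rgb [56. 56. 58.]
spool 559 c [ 664. -266.] size [102.  98.] ang 11.3 z95 [0.022 0.035 0.041] rgb [39. 39. 38.]
tens 371 c [ 559. -326.] size [73. 29.] ang 162.6 z95 [0.018 0.028 0.033] rgb [58. 59. 60.]
red 394 c [ 555. -433.] size [72. 30.] ang 172.3 z95 [0.016 0.028 0.033] rgb [115.  36.  34.]
purple 379 c [ 687. -450.] size [72. 31.] ang 41.7 z95 [0.015 0.028 0.033] rgb [71. 41. 89.]
glue 387 c [ 754. -152.] size [44. 38.] ang 74.2 z95 [0.022 0.073 0.111] rgb [76. 89. 74.]
reel 832 c [ 718. -339.] size [79. 79.] ang 56.6 z95 [0.046 0.05  0.053] rgb [132. 129. 123.]
shelf 3875 c [554.  53.] size [256. 135.] ang 174.4 z95 [0.082 0.085 0.089] rgb [58. 62. 62.]
[ 0.33976717 -0.18151051 -0.00058397] [ 0.27828392 -0.46460365  0.00134396]
```

View pics/c1.png

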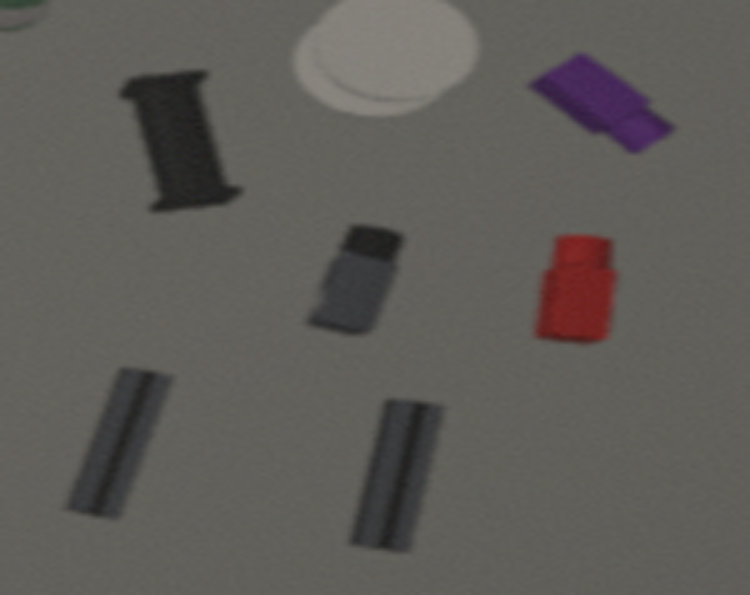

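View pics/c2.png

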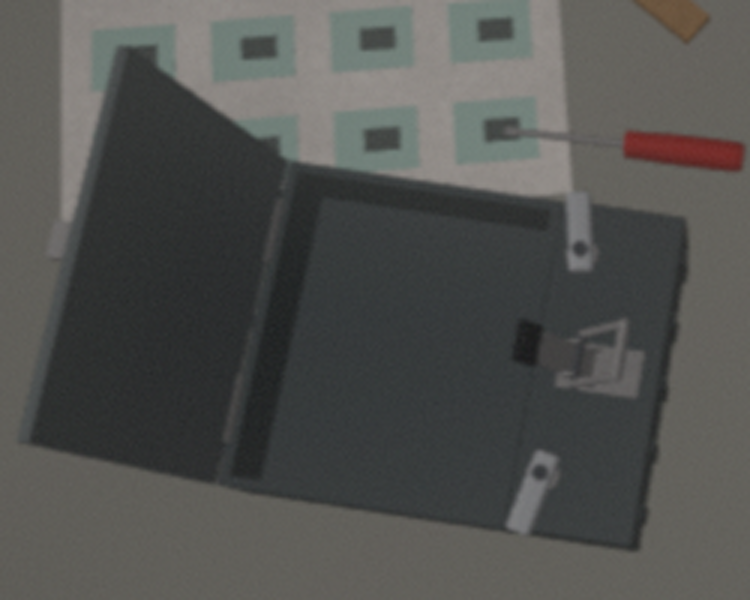

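The crops confirm the dark tensioner with the black knob at (362,209); the red and purple ones are look-alikes. Button a leans slightly towards the lid and the loop is thrown back. Next I refine the crate frame and the spool arm.

```bash
cat >> h.py <<'E'
TH=np.radians(84.4)
def yaw(s): R=np.array(s['ee_rot']);return np.degrees(np.arctan2(R[1,1],R[0,1]))
def go(tgt,psi=None):
    "tool-axis shift (cm) to world target after turning tool y to psi (deg), tool pointing down"
    s=sense();R=np.array(s['ee_rot']);y=yaw(s);p=np.array(s['tcp_pos'])
    out=dict(t=round(s['time_s'],2),pos=p.round(4).tolist(),yaw=round(float(y),1),w=round(s['gripper_width'],3))
    if psi is None: psi=y
    d=(y-psi+180)%360-180;out['az']=round(float(np.radians(d)),3)
    a=np.radians(psi);ty=np.array([np.cos(a),np.sin(a),0]);tz=np.array([0,0,-1.]);tx=np.cross(ty,tz)
    D=np.array(tgt)-p;out['txyz_cm']=(np.array([tx@D,ty@D,tz@D])*100).round(2).tolist();print(out)
E
python3 - <<'E'
from h import *
z=np.load('pics/top0.npz');im,X=z['im'],z['X']
ex=np.array([np.cos(TH),np.sin(TH)]);ey=np.array([-np.sin(TH),np.cos(TH)])
H=X[...,2];P=X.reshape(-1,3);
x=P[:,:2]@ex;y=P[:,:2]@ey
rough=np.array([.569,.210]);cx=x-rough@ex;cy=y-rough@ey
s=(abs(P[:,2]-.085)<.003)&(abs(cy)<.15)&(cx<-.11)&(cx>-.23)
for nm,a,sel in(('right edge',cx,s&(abs(cy)>.04)),('y ext',cy,s)):
    print(nm,np.percentile(a[sel],[.2,.5,1,50,99,99.5,99.8]).round(4))
# right edge per y-slice for angle
q=[(c,np.percentile(cx[s&(abs(cy-c)<.012)],2)) for c in np.arange(-.11,.12,.02)];q=np.array(q);print('slope deg',np.degrees(np.polyfit(q[:,0],q[:,1],1)[0]),q[:,1].round(4))
for nm,sg in(('farend',-1),('nearend',1)):
    q=np.array([(c,np.percentile(sg*cy[s&(abs(cx-c)<.01)],99)) for c in np.arange(-.2,-.12,.01)]);print(nm,q[:,1].round(4))
# wall rim / floor
w=(abs(P[:,2]-.075)<.003)&(abs(cy)<.14)&(cx<.13)&(cx>-.12);print('rim y',np.percentile(cy[w],[1,99]).round(4),'rim x',np.percentile(cx[w],[1,99]).round(4))
# lid points: inner face
l=(abs(cy)<.12)&(cx>.1)&(P[:,2]>.1);a=np.polyfit(P[l,2],cx[l],1);print('lid tilt rad',np.pi/2+np.arctan(a[0]),'zmax',np.percentile(P[l,2],99.5),'x@75',np.polyval(a,.075))
# lever
k=(abs(cy)<.03)&(cx>-.22)&(cx<-.08)&(P[:,2]>.1);o=np.argsort(cx[k]);print(np.c_[cx[k],cy[k],P[k,2]][o][::6].round(3))
for nm,c,rr in(('spool',(.664,-.251),.058),):
    m=(P[:,2]>.012)&(np.hypot(P[:,0]-c[0],P[:,1]-c[1])<rr)
    r=cv2.minAreaRect((P[m,:2]*1000).astype(np.float32));print(nm,r,m.sum())
    e=np.linalg.eigh(np.cov(P[m,:2].T))[1][:,1];print(np.degrees(np.arctan2(e[1],e[0]))%180,P[m,:2].mean(0))
m=(abs(P[:,0]-.559)<.05)&(abs(P[:,1]+.326)<.05)&(P[:,2]>.012);e=np.linalg.eigh(np.cov(P[m,:2].T))[1][:,1];print('tens',np.degrees(np.arctan2(e[1],e[0]))%180,P[m,:2].mean(0))
print('railA:');go([.443,-.212,.15],75)
E
```

```text
right edge [-0.2242 -0.2235 -0.2225 -0.1807 -0.127  -0.1258 -0.1251]
y ext [-0.1269 -0.126  -0.1248  0.0145  0.1249  0.1262  0.127 ]
slope deg 1.1966062086569806 [-0.2226 -0.2227 -0.2221 -0.2218 -0.221  -0.2213 -0.2204 -0.2202 -0.2194
 -0.2191 -0.2187 -0.2183]
farend [0.1241 0.1248 0.1253 0.1256 0.1262 0.1243 0.1131 0.1155 0.1003]
nearend [0.1256 0.1252 0.1252 0.1249 0.1248 0.125  0.12   0.1093 0.1176]
rim y [-0.1334  0.1244] rim x [-0.1198  0.0941]
lid tilt rad 1.75130866936984 zmax 0.28971399024850536 x@75 0.09071561630569908
[[-0.204 -0.018  0.186]
 [-0.203  0.006  0.186]
 [-0.203  0.014  0.187]
 [-0.202 -0.003  0.186]
 [-0.201  0.008  0.185]
 [-0.201 -0.01   0.188]
 [-0.2   -0.016  0.189]
 [-0.2    0.009  0.19 ]
 [-0.199  0.005  0.189]
 [-0.199 -0.012  0.188]
 [-0.198  0.011  0.19 ]
 [-0.197 -0.008  0.188]
 [-0.197  0.017  0.187]
 [-0.196 -0.015  0.185]
 [-0.194  0.02   0.178]
 [-0.192  0.02   0.174]
 [-0.189  0.018  0.173]
 [-0.187  0.021  0.165]
 [-0.184  0.019  0.162]
 [-0.182  0.02   0.155]
 [-0.179  0.02   0.15 ]
 [-0.177  0.018  0.149]
 [-0.174 -0.015  0.103]
 [-0.171  0.01
[... 1036 characters left out ...]
.152]
 [-0.135  0.005  0.156]
 [-0.134  0.     0.156]
 [-0.134  0.013  0.153]
 [-0.133  0.003  0.157]
 [-0.132 -0.016  0.16 ]
 [-0.131 -0.009  0.161]
 [-0.131 -0.015  0.164]
 [-0.13   0.005  0.167]
 [-0.129  0.003  0.163]
 [-0.129  0.013  0.161]
 [-0.128 -0.008  0.163]
 [-0.126  0.01   0.165]
 [-0.125 -0.004  0.159]
 [-0.124  0.001  0.161]
 [-0.124 -0.004  0.161]]
spool ((653.1041259765625, -240.05776977539062), (90.44398498535156, 40.166114807128906), 13.170453071594238) 537
13.300715332724423 [ 0.65270265 -0.23703322]
tens 164.07912178076307 [ 0.55638099 -0.32443796]
railA:
{'t': 0.1, 'pos': [0.2275, -0.5816, 0.2216], 'yaw': 111.3, 'w': 1.003, 'az': 0.634, 'txyz_cm': [-11.25, 41.27, 7.16]}
```

Crate frame, refined: origin (.5707,.1932), x at 83.2°. Going for rail_a first.

Request:
drive_tool:
  rows:
    - {"az": 0.106,"claw": 5}
    - {"az": 0.106,"claw": 5}
    - {"az": 0.106,"claw": 5}
    - {"az": 0.106,"claw": 5}
    - {"az": 0.106,"claw": 5}
    - {"az": 0.104,"claw": 5}

```text
invalid input at $.rows[0]: expected keys tx, ty, tz, ax, ay, az, claw
```

Request:
drive_tool:
  rows:
    - {"tx": -1.1,"ty": 2,"claw": 5}
    - {"tx": -1.1,"ty": 4,"claw": 5}
    - {"tx": -1.1,"ty": 4,"claw": 5}
    - {"tx": -1.1,"ty": 4,"claw": 5}
    - {"tx": -1.1,"ty": 4,"claw": 5}
    - {"tx": -1.1,"ty": 4,"claw": 5}
    - {"tx": -1.1,"ty": 4,"claw": 5}
    - {"tx": -1.1,"ty": 4,"claw": 5}
    - {"tx": -1.1,"ty": 4,"claw": 5}
    - {"tx": -1.3,"ty": 3,"claw": 5}

```text
invalid input at $.rows[0]: expected keys tx, ty, tz, ax, ay, az, claw
```

Request:
drive_tool:
  rows:
    - {"ty": 3,"tz": 3}
    - {"ty": 1.3,"tz": 3}
    - {"tz": 1}
    - {}
    - {}

```text
invalid input at $.rows[0]: expected keys tx, ty, tz, ax, ay, az, claw
```

```bash
sed -i 's/^TH=.*/TH=np.radians(83.2)\nO=np.array([.5707,.1932,0]);EX=np.array([np.cos(TH),np.sin(TH),0]);EY=np.array([-np.sin(TH),np.cos(TH),0])\ndef W(x,y,z): return O+EX*x\/1000+EY*y\/1000+np.array([0,0,z\/1000])\ndef C(P): D=np.asarray(P)-O;return np.stack([D@EX,D@EY,D[...,2]],-1)*1000/' h.py
python3 - <<'E'
from h import *
go([.443,-.212,.005],75);s=sense();print(s['joints'],np.array(s['ee_rot'])[:,2])
E
```

```text
{'t': 0.1, 'pos': [0.2275, -0.5816, 0.2216], 'yaw': 111.3, 'w': 1.003, 'az': 0.634, 'txyz_cm': [-11.25, 41.27, 21.66]}
[-5.38220929e+01  2.20865024e+01  3.87383859e-01 -2.62647933e-02
 -6.84101021e+01 -1.48182652e+01] [-7.81171389e-04  1.79028962e-03 -9.99998092e-01]
```

All keys are required in every row.

Request:
drive_tool:
  rows:
    - {"tx": 0,"ty": 0,"tz": 0,"ax": 0,"ay": 0,"az": 0.106,"claw": 5}
    - {"tx": 0,"ty": 0,"tz": 0,"ax": 0,"ay": 0,"az": 0.106,"claw": 5}
    - {"tx": 0,"ty": 0,"tz": 0,"ax": 0,"ay": 0,"az": 0.106,"claw": 5}
    - {"tx": 0,"ty": 0,"tz": 0,"ax": 0,"ay": 0,"az": 0.106,"claw": 5}
    - {"tx": 0,"ty": 0,"tz": 0,"ax": 0,"ay": 0,"az": 0.106,"claw": 5}
    - {"tx": 0,"ty": 0,"tz": 0,"ax": 0,"ay": 0,"az": 0.104,"claw": 5}

```text
time_s: 0.6
tcp_pos: [0.2275, -0.5817, 0.2219]
ee_rot: [[-0.965, 0.263, -0.001], [0.263, 0.965, 0.001], [0.001, 0.001, -1.0]]
wrist_force: [0.9, -0.4, -0.3]
gripper_width: 0.637
gripper_force: 0.0
```

Request:
drive_tool:
  rows:
    - {"tx": -1.1,"ty": 3,"tz": 0,"ax": 0,"ay": 0,"az": 0,"claw": 5}
    - {"tx": -1.1,"ty": 4,"tz": 0,"ax": 0,"ay": 0,"az": 0,"claw": 5}
    - {"tx": -1.1,"ty": 4,"tz": 0,"ax": 0,"ay": 0,"az": 0,"claw": 5}
    - {"tx": -1.1,"ty": 4,"tz": 0,"ax": 0,"ay": 0,"az": 0,"claw": 5}
    - {"tx": -1.1,"ty": 4,"tz": 0,"ax": 0,"ay": 0,"az": 0,"claw": 5}
    - {"tx": -1.1,"ty": 4,"tz": 0,"ax": 0,"ay": 0,"az": 0,"claw": 5}
    - {"tx": -1.1,"ty": 4,"tz": 0,"ax": 0,"ay": 0,"az": 0,"claw": 5}
    - {"tx": -1.1,"ty": 4,"tz": 0,"ax": 0,"ay": 0,"az": 0,"claw": 5}
    - {"tx": -1.1,"ty": 4,"tz": 0,"ax": 0,"ay": 0,"az": 0,"claw": 5}
    - {"tx": -1.3,"ty": 4,"tz": 0,"ax": 0,"ay": 0,"az": 0,"claw": 5}

```text
time_s: 1.43
tcp_pos: [0.4364, -0.2324, 0.2224]
ee_rot: [[-0.966, 0.258, -0.0], [0.258, 0.966, 0.0], [0.0, 0.0, -1.0]]
wrist_force: [1.1, -0.8, -0.2]
gripper_width: 0.571
gripper_force: 0.0
```

Request:
drive_tool:
  rows:
    - {"tx": 0,"ty": 2.3,"tz": 2,"ax": 0,"ay": 0,"az": 0,"claw": 5}
    - {"tx": 0,"ty": 0,"tz": 3,"ax": 0,"ay": 0,"az": 0,"claw": 5}
    - {"tx": 0,"ty": 0,"tz": 3,"ax": 0,"ay": 0,"az": 0,"claw": 5}
    - {"tx": 0,"ty": 0,"tz": 3,"ax": 0,"ay": 0,"az": 0,"claw": 5}
    - {"tx": 0,"ty": 0,"tz": 0,"ax": 0,"ay": 0,"az": 0,"claw": 5}

```text
time_s: 1.85
tcp_pos: [0.4378, -0.2109, 0.1071]
ee_rot: [[-0.966, 0.259, -0.012], [0.259, 0.966, 0.003], [0.013, -0.0, -1.0]]
wrist_force: [-1.7, -0.2, -0.8]
gripper_width: 0.573
gripper_force: 0.0
```

Run:
```python
from h import *
go([.443,-.212,.005],75);s=sense();print(s['joints'],np.array(s['ee_rot'])[:,2])
im,d=cap('top');P=cloud('top',d).reshape(-1,3)
for c in([.443,-.212],[.425,-.344],[.559,-.326],[.653,-.24]):
    m=(P[:,2]>.012)&(P[:,2]<.045)&(np.hypot(P[:,0]-c[0],P[:,1]-c[1])<.06);print(c,m.sum(),np.median(P[m],0).round(3) if m.any() else '')
```

```text
{'t': 1.85, 'pos': [0.4378, -0.2109, 0.1071], 'yaw': 75.0, 'w': 0.573, 'az': -0.0, 'txyz_cm': [-0.53, 0.03, 10.21]}
[ -6.59063451  16.08660104 -27.2615586   -0.14355751 -47.37736132
 -98.33323885] [-0.01236553  0.00328461 -0.99991815]
[0.443, -0.212] 110 [ 0.405 -0.202  0.024]
[0.425, -0.344] 51 [ 0.381 -0.346  0.024]
[0.559, -0.326] 210 [ 0.571 -0.329  0.028]
[0.653, -0.24] 558 [ 0.651 -0.237  0.035]
```

Request:
drive_tool:
  rows:
    - {"tx": -0.4,"ty": 0,"tz": 3,"ax": 0,"ay": 0,"az": 0,"claw": 5}
    - {"tx": 0,"ty": 0,"tz": 3,"ax": 0,"ay": 0,"az": 0,"claw": 5}
    - {"tx": 0,"ty": 0,"tz": 2.2,"ax": 0,"ay": 0,"az": 0,"claw": 5}
    - {"tx": 0,"ty": 0,"tz": 1,"ax": 0,"ay": 0,"az": 0,"claw": 5}
    - {"tx": 0,"ty": 0,"tz": 1,"ax": 0,"ay": 0,"az": 0,"claw": 5}
    - {"tx": 0,"ty": 0,"tz": 0,"ax": 0,"ay": 0,"az": 0,"claw": 5}
    - {"tx": 0,"ty": 0,"tz": 0,"ax": 0,"ay": 0,"az": 0,"claw": 1}
    - {"tx": 0,"ty": 0,"tz": 0,"ax": 0,"ay": 0,"az": 0,"claw": 1}
    - {"tx": 0,"ty": 0,"tz": 0,"ax": 0,"ay": 0,"az": 0,"claw": 1}
    - {"tx": 0,"ty": 0,"tz": 0,"ax": 0,"ay": 0,"az": 0,"claw": 1}

```text
time_s: 2.73
tcp_pos: [0.4469, -0.2135, 0.0117]
ee_rot: [[-0.966, 0.258, 0.002], [0.258, 0.966, -0.0], [-0.002, 0.0, -1.0]]
wrist_force: [0.4, -0.5, 0.0]
gripper_width: 0.359
gripper_force: 0.0
```

Request:
drive_tool:
  rows:
    - {"tx": 0,"ty": 0,"tz": 0,"ax": 0,"ay": 0,"az": 0,"claw": 1}
    - {"tx": 0,"ty": 0,"tz": 0,"ax": 0,"ay": 0,"az": 0,"claw": 1}
    - {"tx": 0,"ty": 0,"tz": 0,"ax": 0,"ay": 0,"az": 0,"claw": 1}

```text
time_s: 2.98
tcp_pos: [0.4467, -0.2134, 0.0113]
ee_rot: [[-0.966, 0.258, 0.001], [0.258, 0.966, -0.0], [-0.001, 0.0, -1.0]]
wrist_force: [-1.7, 0.2, 5.8]
gripper_width: 0.277
gripper_force: 30.0
```

Request:
drive_tool:
  rows:
    - {"tx": 0,"ty": 0,"tz": 0,"ax": 0,"ay": 0,"az": 0,"claw": 4}
    - {"tx": 0,"ty": 0,"tz": 0,"ax": 0,"ay": 0,"az": 0,"claw": 4}
    - {"tx": 0,"ty": 0,"tz": 0.6,"ax": 0,"ay": 0,"az": 0,"claw": 4}
    - {"tx": 0,"ty": 0,"tz": 0,"ax": 0,"ay": 0,"az": 0,"claw": 1}
    - {"tx": 0,"ty": 0,"tz": 0,"ax": 0,"ay": 0,"az": 0,"claw": 1}
    - {"tx": 0,"ty": 0,"tz": 0,"ax": 0,"ay": 0,"az": 0,"claw": 1}
    - {"tx": 0,"ty": 0,"tz": 0,"ax": 0,"ay": 0,"az": 0,"claw": 1}
    - {"tx": 0,"ty": 0,"tz": 0,"ax": 0,"ay": 0,"az": 0,"claw": 1}

```text
time_s: 3.65
tcp_pos: [0.446, -0.2133, 0.0044]
ee_rot: [[-0.966, 0.258, -0.0], [0.258, 0.966, 0.0], [0.0, 0.0, -1.0]]
wrist_force: [-0.6, 0.3, -0.7]
gripper_width: 0.274
gripper_force: 30.0
```

Request:
drive_tool:
  rows:
    - {"tx": 0,"ty": 0,"tz": -2,"ax": 0,"ay": 0,"az": 0,"claw": 1}
    - {"tx": 0,"ty": 0,"tz": -3,"ax": 0,"ay": 0,"az": 0,"claw": 1}
    - {"tx": 0,"ty": 0,"tz": -4,"ax": 0,"ay": 0,"az": -0.12,"claw": 1}
    - {"tx": 0,"ty": 0,"tz": -4,"ax": 0,"ay": 0,"az": -0.12,"claw": 1}
    - {"tx": 0,"ty": 0,"tz": -4,"ax": 0,"ay": 0,"az": -0.12,"claw": 1}
    - {"tx": 0,"ty": 0,"tz": -4,"ax": 0,"ay": 0,"az": -0.12,"claw": 1}
    - {"tx": 0,"ty": 0,"tz": -2,"ax": 0,"ay": 0,"az": -0.12,"claw": 1}
    - {"tx": 0,"ty": 0,"tz": 0,"ax": 0,"ay": 0,"az": -0.12,"claw": 1}
    - {"tx": 0,"ty": 0,"tz": 0,"ax": 0,"ay": 0,"az": -0.12,"claw": 1}
    - {"tx": 0,"ty": 0,"tz": 0,"ax": 0,"ay": 0,"az": -0.12,"claw": 1}

```text
time_s: 4.48
tcp_pos: [0.4458, -0.2131, 0.2349]
ee_rot: [[-0.762, -0.648, 0.001], [-0.648, 0.762, 0.001], [-0.001, -0.0, -1.0]]
wrist_force: [0.3, -0.3, -1.7]
gripper_width: 0.274
gripper_force: 3.0
```

Request:
drive_tool:
  rows:
    - {"tx": 0,"ty": 0,"tz": 0,"ax": 0,"ay": 0,"az": -0.12,"claw": 1}
    - {"tx": 0,"ty": 0,"tz": 0,"ax": 0,"ay": 0,"az": -0.12,"claw": 1}
    - {"tx": 0,"ty": 0,"tz": 0,"ax": 0,"ay": 0,"az": -0.12,"claw": 1}
    - {"tx": 0,"ty": 0,"tz": 0,"ax": 0,"ay": 0,"az": -0.12,"claw": 1}
    - {"tx": 0,"ty": 0,"tz": 0,"ax": 0,"ay": 0,"az": -0.12,"claw": 1}
    - {"tx": 0,"ty": 0,"tz": 0,"ax": 0,"ay": 0,"az": -0.12,"claw": 1}
    - {"tx": 0,"ty": 0,"tz": 0,"ax": 0,"ay": 0,"az": -0.032,"claw": 1}
    - {"tx": 0,"ty": 0,"tz": 0,"ax": 0,"ay": 0,"az": 0,"claw": 1}

```text
time_s: 5.15
tcp_pos: [0.4457, -0.2132, 0.2342]
ee_rot: [[-0.119, -0.993, -0.001], [-0.993, 0.119, 0.0], [-0.0, 0.001, -1.0]]
wrist_force: [-0.1, -0.6, -1.0]
gripper_width: 0.268
gripper_force: 30.0
```

Run:
```python
from h import *
go(W(0,84,22),173.2);s=sense();print(s['joints'],s['gripper_force'])
```

```text
{'t': 5.15, 'pos': [0.4457, -0.2132, 0.2342], 'yaw': 173.1, 'w': 0.268, 'az': -0.001, 'txyz_cm': [-41.83, 0.8, 21.22]}
[-6.70431045e+00  8.71006875e+00 -1.62882099e+01 -2.58161872e-02
 -6.50469111e+01 -1.47811177e-01] 29.998610615730286
```

Request:
drive_tool:
  rows:
    - {"tx": -3,"ty": 0.1,"tz": 0,"ax": 0,"ay": 0,"az": 0,"claw": 1}
    - {"tx": -4,"ty": 0.1,"tz": 0,"ax": 0,"ay": 0,"az": 0,"claw": 1}
    - {"tx": -4,"ty": 0.1,"tz": 0,"ax": 0,"ay": 0,"az": 0,"claw": 1}
    - {"tx": -4,"ty": 0.1,"tz": 0,"ax": 0,"ay": 0,"az": 0,"claw": 1}
    - {"tx": -4,"ty": 0.1,"tz": 0,"ax": 0,"ay": 0,"az": 0,"claw": 1}
    - {"tx": -4,"ty": 0.1,"tz": 0,"ax": 0,"ay": 0,"az": 0,"claw": 1}
    - {"tx": -4,"ty": 0.1,"tz": 0,"ax": 0,"ay": 0,"az": 0,"claw": 1}
    - {"tx": -4,"ty": 0.1,"tz": 0,"ax": 0,"ay": 0,"az": 0,"claw": 1}
    - {"tx": -4,"ty": 0,"tz": 0,"ax": 0,"ay": 0,"az": 0,"claw": 1}
    - {"tx": -4,"ty": 0,"tz": 0,"ax": 0,"ay": 0,"az": 0,"claw": 1}

```text
time_s: 5.98
tcp_pos: [0.4843, 0.1768, 0.2346]
ee_rot: [[-0.121, -0.993, -0.0], [-0.993, 0.121, 0.0], [-0.0, 0.0, -1.0]]
wrist_force: [0.6, -0.3, -0.7]
gripper_width: 0.273
gripper_force: 30.0
```

Request:
drive_tool:
  rows:
    - {"tx": -2.8,"ty": 0,"tz": 0,"ax": 0,"ay": 0,"az": 0,"claw": 1}
    - {"tx": 0,"ty": 0,"tz": 0,"ax": 0,"ay": 0,"az": 0,"claw": 1}
    - {"tx": 0,"ty": 0,"tz": 0,"ax": 0,"ay": 0,"az": 0,"claw": 1}

```text
time_s: 6.23
tcp_pos: [0.4878, 0.2039, 0.2338]
ee_rot: [[-0.118, -0.993, -0.001], [-0.993, 0.118, -0.001], [0.001, 0.001, -1.0]]
wrist_force: [-0.4, -0.2, -2.0]
gripper_width: 0.277
gripper_force: 30.0
```

Run:
```python
from h import *
go(W(0,84,22),173.2);s=sense();print(s['joints'],s['gripper_force'])
im,d=cap('side','s1');im,d=cap('top');P=cloud('top',d).reshape(-1,3)
for c in([.443,-.212],[.425,-.344],[.559,-.326],[.653,-.24]):
    m=(P[:,2]>.012)&(P[:,2]<.045)&(np.hypot(P[:,0]-c[0],P[:,1]-c[1])<.06);print(c,m.sum(),P[m].mean(0).round(3) if m.any() else '')
```

```text
{'t': 6.23, 'pos': [0.4878, 0.2039, 0.2338], 'yaw': 173.2, 'w': 0.277, 'az': 0.0, 'txyz_cm': [0.08, 0.04, 21.18]}
[ 4.02651727e+01  1.22182204e+01 -1.19025484e+01 -1.85402285e-02
 -6.59685858e+01 -4.70497778e+01] 29.999256134033203
[0.443, -0.212] 0 
[0.425, -0.344] 485 [ 0.424 -0.343  0.023]
[0.559, -0.326] 369 [ 0.557 -0.325  0.028]
[0.653, -0.24] 557 [ 0.651 -0.237  0.033]
```

View pics/s1.png

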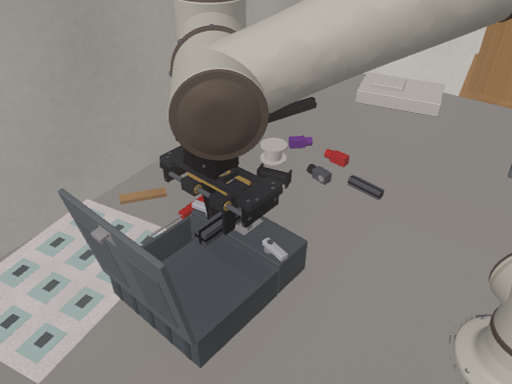

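Side view: the rail is still held level between the fingers at (215,228). Lowering it.

Request:
drive_tool:
  rows:
    - {"tx": 0,"ty": 0,"tz": 3,"ax": 0,"ay": 0,"az": 0,"claw": 1}
    - {"tx": 0,"ty": 0,"tz": 4,"ax": 0,"ay": 0,"az": 0,"claw": 1}
    - {"tx": 0,"ty": 0,"tz": 4,"ax": 0,"ay": 0,"az": 0,"claw": 1}
    - {"tx": 0,"ty": 0,"tz": 4,"ax": 0,"ay": 0,"az": 0,"claw": 1}
    - {"tx": 0,"ty": 0,"tz": 3,"ax": 0,"ay": 0,"az": 0,"claw": 1}
    - {"tx": 0,"ty": 0,"tz": 2,"ax": 0,"ay": 0,"az": 0,"claw": 1}
    - {"tx": 0,"ty": 0,"tz": 1.2,"ax": 0,"ay": 0,"az": 0,"claw": 1}
    - {"tx": 0,"ty": 0,"tz": 0,"ax": 0,"ay": 0,"az": 0,"claw": 1}
    - {"tx": 0,"ty": 0,"tz": 0,"ax": 0,"ay": 0,"az": 0,"claw": 3.2}
    - {"tx": 0,"ty": 0,"tz": 0,"ax": 0,"ay": 0,"az": 0,"claw": 3.2}

```text
time_s: 7.17
tcp_pos: [0.4893, 0.2026, 0.024]
ee_rot: [[-0.12, -0.993, 0.002], [-0.993, 0.12, 0.001], [-0.002, -0.002, -1.0]]
wrist_force: [-0.6, -0.7, 0.2]
gripper_width: 0.336
gripper_force: 0.0
```

Request:
drive_tool:
  rows:
    - {"tx": 0,"ty": 0,"tz": 0,"ax": 0,"ay": 0,"az": 0,"claw": 3.2}
    - {"tx": 0,"ty": 0,"tz": -2,"ax": 0,"ay": 0,"az": 0,"claw": 3.2}
    - {"tx": 0,"ty": 0,"tz": -4,"ax": 0,"ay": 0,"az": 0,"claw": 3.2}
    - {"tx": 0,"ty": 0,"tz": -4,"ax": 0,"ay": 0,"az": 0,"claw": 5}
    - {"tx": 0,"ty": 0,"tz": -4,"ax": 0,"ay": 0,"az": 0,"claw": 5}
    - {"tx": 0,"ty": 0,"tz": -4,"ax": 0,"ay": 0,"az": 0,"claw": 5}
    - {"tx": 0,"ty": 0,"tz": -3,"ax": 0,"ay": 0,"az": 0,"claw": 5}
    - {"tx": 0,"ty": 0,"tz": 0,"ax": 0,"ay": 0,"az": 0,"claw": 5}

```text
time_s: 7.83
tcp_pos: [0.4918, 0.2044, 0.2421]
ee_rot: [[-0.118, -0.993, 0.016], [-0.993, 0.119, 0.009], [-0.011, -0.014, -1.0]]
wrist_force: [0.9, 0.7, 0.7]
gripper_width: 0.56
gripper_force: 0.0
```

Run:
```python
from h import *
go([.425,-.344,.005],79)
im,d=cap('top');P=cloud('top',d).reshape(-1,3);c=C(P)
m=(abs(c[:,0])<95)&(abs(c[:,1])<115)&(c[:,2]>17)&(c[:,2]<50);print(m.sum(),c[m].mean(0),c[m].min(0),c[m].max(0))
```

```text
{'t': 7.83, 'pos': [0.4918, 0.2044, 0.2421], 'yaw': 173.2, 'w': 0.56, 'az': 1.644, 'txyz_cm': [-3.9, -55.11, 23.71]}
464 [-6.89865029 84.07808112 29.68609293] [-56.04236106  71.38071172  17.22799803] [44.40598906 96.05824327 36.12169502]
```

Request:
drive_tool:
  rows:
    - {"tx": 3,"ty": 0,"tz": 0,"ax": 0,"ay": 0,"az": 0,"claw": 5}
    - {"tx": 4,"ty": 0,"tz": 0,"ax": 0,"ay": 0,"az": 0,"claw": 5}
    - {"tx": 4,"ty": 0,"tz": 0,"ax": 0,"ay": 0,"az": 0,"claw": 5}
    - {"tx": 4,"ty": 0,"tz": 0,"ax": 0,"ay": 0,"az": 0,"claw": 5}
    - {"tx": 4,"ty": 0,"tz": 0,"ax": 0,"ay": 0,"az": 0,"claw": 5}
    - {"tx": 4,"ty": 0,"tz": 0,"ax": 0,"ay": 0,"az": 0,"claw": 5}
    - {"tx": 4,"ty": 0,"tz": 0,"ax": 0,"ay": 0,"az": 0,"claw": 5}
    - {"tx": 4,"ty": 0,"tz": 0,"ax": 0,"ay": 0,"az": 0,"claw": 5}
    - {"tx": 4,"ty": 0,"tz": 0,"ax": 0,"ay": 0,"az": 0,"claw": 5}
    - {"tx": 4,"ty": 0,"tz": 0,"ax": 0,"ay": 0,"az": 0,"claw": 5}

```text
time_s: 8.72
tcp_pos: [0.4402, -0.1863, 0.2325]
ee_rot: [[-0.12, -0.993, 0.0], [-0.993, 0.12, 0.0], [-0.0, -0.0, -1.0]]
wrist_force: [0.4, -0.4, 0.6]
gripper_width: 0.575
gripper_force: 0.0
```

Request:
drive_tool:
  rows:
    - {"tx": 4,"ty": 0,"tz": 0,"ax": 0,"ay": 0,"az": 0,"claw": 5}
    - {"tx": 4,"ty": 0,"tz": 0,"ax": 0,"ay": 0,"az": 0,"claw": 5}
    - {"tx": 4,"ty": 0,"tz": 0,"ax": 0,"ay": 0,"az": 0,"claw": 5}
    - {"tx": 4,"ty": 0,"tz": 0,"ax": 0,"ay": 0,"az": 0,"claw": 5}
    - {"tx": 0,"ty": 0,"tz": 0,"ax": 0,"ay": 0,"az": 0.12,"claw": 5}
    - {"tx": 0,"ty": 0,"tz": 0,"ax": 0,"ay": 0,"az": 0.12,"claw": 5}
    - {"tx": 0,"ty": 0,"tz": 0,"ax": 0,"ay": 0,"az": 0.12,"claw": 5}
    - {"tx": 0,"ty": 0,"tz": 0,"ax": 0,"ay": 0,"az": 0.12,"claw": 5}
    - {"tx": 0,"ty": 0,"tz": 0,"ax": 0,"ay": 0,"az": 0.12,"claw": 5}
    - {"tx": 0,"ty": 0,"tz": 0,"ax": 0,"ay": 0,"az": 0.12,"claw": 5}

```text
time_s: 9.55
tcp_pos: [0.4217, -0.3432, 0.232]
ee_rot: [[-0.749, -0.663, -0.001], [-0.663, 0.749, 0.001], [0.0, 0.001, -1.0]]
wrist_force: [1.0, -0.1, -0.0]
gripper_width: 0.575
gripper_force: 0.0
```

Request:
drive_tool:
  rows:
    - {"tx": 0,"ty": 0,"tz": 3,"ax": 0,"ay": 0,"az": 0.12,"claw": 5}
    - {"tx": 0,"ty": 0,"tz": 3,"ax": 0,"ay": 0,"az": 0.12,"claw": 5}
    - {"tx": 0,"ty": 0,"tz": 3,"ax": 0,"ay": 0,"az": 0.12,"claw": 5}
    - {"tx": 0,"ty": 0,"tz": 3,"ax": 0,"ay": 0,"az": 0.12,"claw": 5}
    - {"tx": 0,"ty": 0,"tz": 2,"ax": 0,"ay": 0,"az": 0.12,"claw": 5}
    - {"tx": 0,"ty": 0,"tz": 0,"ax": 0,"ay": 0,"az": 0.12,"claw": 5}
    - {"tx": 0,"ty": 0,"tz": 0,"ax": 0,"ay": 0,"az": 0.12,"claw": 5}
    - {"tx": 0,"ty": 0,"tz": 0,"ax": 0,"ay": 0,"az": 0.084,"claw": 5}
    - {"tx": 0,"ty": 0,"tz": 0,"ax": 0,"ay": 0,"az": 0,"claw": 5}
    - {"tx": 0,"ty": 0,"tz": 0,"ax": 0,"ay": 0,"az": 0,"claw": 5}

```text
time_s: 10.38
tcp_pos: [0.422, -0.3432, 0.0923]
ee_rot: [[-0.982, 0.19, -0.0], [0.19, 0.982, 0.0], [0.0, 0.0, -1.0]]
wrist_force: [-0.4, -0.0, 0.2]
gripper_width: 0.574
gripper_force: 0.0
```

Run:
```python
from h import *
go([.425,-.344,.005],79)
```

```text
{'t': 10.38, 'pos': [0.422, -0.3432, 0.0923], 'yaw': 79.0, 'w': 0.574, 'az': 0.001, 'txyz_cm': [-0.31, -0.02, 8.73]}
```

Request:
drive_tool:
  rows:
    - {"tx": -0.3,"ty": 0,"tz": 3,"ax": 0,"ay": 0,"az": 0,"claw": 5}
    - {"tx": 0,"ty": 0,"tz": 3,"ax": 0,"ay": 0,"az": 0,"claw": 5}
    - {"tx": 0,"ty": 0,"tz": 2,"ax": 0,"ay": 0,"az": 0,"claw": 5}
    - {"tx": 0,"ty": 0,"tz": 0.8,"ax": 0,"ay": 0,"az": 0,"claw": 5}
    - {"tx": 0,"ty": 0,"tz": 0,"ax": 0,"ay": 0,"az": 0,"claw": 1}
    - {"tx": 0,"ty": 0,"tz": 0,"ax": 0,"ay": 0,"az": 0,"claw": 1}
    - {"tx": 0,"ty": 0,"tz": 0,"ax": 0,"ay": 0,"az": 0,"claw": 1}
    - {"tx": 0,"ty": 0,"tz": 0,"ax": 0,"ay": 0,"az": 0,"claw": 1}
    - {"tx": 0,"ty": 0,"tz": 0,"ax": 0,"ay": 0,"az": 0,"claw": 1}
    - {"tx": 0,"ty": 0,"tz": 0,"ax": 0,"ay": 0,"az": 0,"claw": 1}

```text
time_s: 11.22
tcp_pos: [0.4262, -0.3443, 0.0058]
ee_rot: [[-0.981, 0.192, 0.002], [0.192, 0.981, -0.001], [-0.002, -0.001, -1.0]]
wrist_force: [-0.8, 1.3, 4.8]
gripper_width: 0.273
gripper_force: 30.0
```

Request:
drive_tool:
  rows:
    - {"tx": 0,"ty": 0,"tz": 0,"ax": 0,"ay": 0,"az": 0,"claw": 1}
    - {"tx": 0,"ty": 0,"tz": -3,"ax": 0,"ay": 0,"az": 0,"claw": 1}
    - {"tx": 0,"ty": 0,"tz": -4,"ax": 0,"ay": 0,"az": -0.12,"claw": 1}
    - {"tx": 0,"ty": 0,"tz": -4,"ax": 0,"ay": 0,"az": -0.12,"claw": 1}
    - {"tx": 0,"ty": 0,"tz": -4,"ax": 0,"ay": 0,"az": -0.12,"claw": 1}
    - {"tx": 0,"ty": 0,"tz": -4,"ax": 0,"ay": 0,"az": -0.12,"claw": 1}
    - {"tx": 0,"ty": 0,"tz": -4,"ax": 0,"ay": 0,"az": -0.12,"claw": 1}
    - {"tx": 0,"ty": 0,"tz": 0,"ax": 0,"ay": 0,"az": -0.12,"claw": 1}
    - {"tx": 0,"ty": 0,"tz": 0,"ax": 0,"ay": 0,"az": -0.12,"claw": 1}
    - {"tx": 0,"ty": 0,"tz": 0,"ax": 0,"ay": 0,"az": -0.12,"claw": 1}

```text
time_s: 12.05
tcp_pos: [0.425, -0.3436, 0.235]
ee_rot: [[-0.716, -0.698, 0.001], [-0.698, 0.716, 0.001], [-0.001, -0.0, -1.0]]
wrist_force: [-1.2, 0.0, -1.6]
gripper_width: 0.272
gripper_force: 30.0
```

Request:
drive_tool:
  rows:
    - {"tx": 0,"ty": 0,"tz": 0,"ax": 0,"ay": 0,"az": -0.12,"claw": 1}
    - {"tx": 0,"ty": 0,"tz": 0,"ax": 0,"ay": 0,"az": -0.12,"claw": 1}
    - {"tx": 0,"ty": 0,"tz": 0,"ax": 0,"ay": 0,"az": -0.12,"claw": 1}
    - {"tx": 0,"ty": 0,"tz": 0,"ax": 0,"ay": 0,"az": -0.12,"claw": 1}
    - {"tx": 0,"ty": 0,"tz": 0,"ax": 0,"ay": 0,"az": -0.12,"claw": 1}
    - {"tx": 0,"ty": 0,"tz": 0,"ax": 0,"ay": 0,"az": -0.084,"claw": 1}
    - {"tx": 0,"ty": 0,"tz": 0,"ax": 0,"ay": 0,"az": 0,"claw": 1}

```text
time_s: 12.63
tcp_pos: [0.4248, -0.3436, 0.2339]
ee_rot: [[-0.119, -0.993, -0.001], [-0.993, 0.119, 0.001], [-0.001, 0.001, -1.0]]
wrist_force: [0.0, 0.4, -1.0]
gripper_width: 0.273
gripper_force: 30.0
```

Run:
```python
from h import *
go(W(0,32,22),173.2);print(sense()['gripper_force'])
```

```text
{'t': 12.63, 'pos': [0.4248, -0.3436, 0.2339], 'yaw': 173.2, 'w': 0.273, 'az': -0.0, 'txyz_cm': [-55.03, -4.93, 21.19]}
29.997343719005585
```

Request:
drive_tool:
  rows:
    - {"tx": -3,"ty": 0,"tz": 0,"ax": 0,"ay": 0,"az": 0,"claw": 1}
    - {"tx": -4,"ty": 0,"tz": 0,"ax": 0,"ay": 0,"az": 0,"claw": 1}
    - {"tx": -4,"ty": 0,"tz": 0,"ax": 0,"ay": 0,"az": 0,"claw": 1}
    - {"tx": -4,"ty": 0,"tz": 0,"ax": 0,"ay": 0,"az": 0,"claw": 1}
    - {"tx": -4,"ty": 0,"tz": 0,"ax": 0,"ay": 0,"az": 0,"claw": 1}
    - {"tx": -4,"ty": 0,"tz": 0,"ax": 0,"ay": 0,"az": 0,"claw": 1}
    - {"tx": -4,"ty": 0,"tz": 0,"ax": 0,"ay": 0,"az": 0,"claw": 1}
    - {"tx": -4,"ty": 0,"tz": 0,"ax": 0,"ay": 0,"az": 0,"claw": 1}
    - {"tx": -4,"ty": 0,"tz": 0,"ax": 0,"ay": 0,"az": 0,"claw": 1}
    - {"tx": -4,"ty": 0,"tz": 0,"ax": 0,"ay": 0,"az": 0,"claw": 1}

```text
time_s: 13.47
tcp_pos: [0.4714, 0.0451, 0.2345]
ee_rot: [[-0.122, -0.993, -0.0], [-0.993, 0.122, 0.0], [-0.0, 0.0, -1.0]]
wrist_force: [1.7, -0.4, -2.4]
gripper_width: 0.275
gripper_force: 30.0
```

Request:
drive_tool:
  rows:
    - {"tx": -4,"ty": 0,"tz": 0,"ax": 0,"ay": 0,"az": 0,"claw": 1}
    - {"tx": -4,"ty": 0,"tz": 0,"ax": 0,"ay": 0,"az": 0,"claw": 1}
    - {"tx": -4,"ty": -0.9,"tz": 0,"ax": 0,"ay": 0,"az": 0,"claw": 1}
    - {"tx": -4,"ty": -2,"tz": 0,"ax": 0,"ay": 0,"az": 0,"claw": 1}
    - {"tx": 0,"ty": -2,"tz": 0,"ax": 0,"ay": 0,"az": 0,"claw": 1}
    - {"tx": 0,"ty": 0,"tz": 0,"ax": 0,"ay": 0,"az": 0,"claw": 1}

```text
time_s: 13.97
tcp_pos: [0.5404, 0.1957, 0.2331]
ee_rot: [[-0.12, -0.993, -0.0], [-0.993, 0.12, -0.001], [0.001, 0.0, -1.0]]
wrist_force: [-0.4, -0.1, -2.1]
gripper_width: 0.273
gripper_force: 30.0
```

Request:
drive_tool:
  rows:
    - {"tx": 0,"ty": 0,"tz": 3,"ax": 0,"ay": 0,"az": 0,"claw": 1}
    - {"tx": 0,"ty": 0,"tz": 4,"ax": 0,"ay": 0,"az": 0,"claw": 1}
    - {"tx": 0,"ty": 0,"tz": 4,"ax": 0,"ay": 0,"az": 0,"claw": 1}
    - {"tx": 0,"ty": 0,"tz": 4,"ax": 0,"ay": 0,"az": 0,"claw": 1}
    - {"tx": 0,"ty": 0,"tz": 3,"ax": 0,"ay": 0,"az": 0,"claw": 1}
    - {"tx": 0,"ty": 0,"tz": 2,"ax": 0,"ay": 0,"az": 0,"claw": 1}
    - {"tx": 0,"ty": 0,"tz": 1.2,"ax": 0,"ay": 0,"az": 0,"claw": 1}
    - {"tx": 0,"ty": 0,"tz": 0,"ax": 0,"ay": 0,"az": 0,"claw": 1}
    - {"tx": 0,"ty": 0,"tz": 0,"ax": 0,"ay": 0,"az": 0,"claw": 3.2}
    - {"tx": 0,"ty": 0,"tz": 0,"ax": 0,"ay": 0,"az": 0,"claw": 3.2}

```text
time_s: 14.8
tcp_pos: [0.5391, 0.1939, 0.024]
ee_rot: [[-0.12, -0.993, 0.002], [-0.993, 0.12, 0.001], [-0.001, -0.002, -1.0]]
wrist_force: [0.1, -0.6, 0.2]
gripper_width: 0.333
gripper_force: 0.0
```

Request:
drive_tool:
  rows:
    - {"tx": 0,"ty": 0,"tz": 0,"ax": 0,"ay": 0,"az": 0,"claw": 3.2}
    - {"tx": 0,"ty": 0,"tz": -2,"ax": 0,"ay": 0,"az": 0,"claw": 3.2}
    - {"tx": 0,"ty": 0,"tz": -4,"ax": 0,"ay": 0,"az": 0,"claw": 3.2}
    - {"tx": 0,"ty": 0,"tz": -4,"ax": 0,"ay": 0,"az": 0,"claw": 5}
    - {"tx": 0,"ty": 0,"tz": -4,"ax": 0,"ay": 0,"az": 0,"claw": 5}
    - {"tx": 0,"ty": 0,"tz": -4,"ax": 0,"ay": 0,"az": 0,"claw": 5}
    - {"tx": 0,"ty": 0,"tz": -3,"ax": 0,"ay": 0,"az": 0,"claw": 5}
    - {"tx": 0,"ty": 0,"tz": 0,"ax": 0,"ay": 0,"az": 0,"claw": 5}

```text
time_s: 15.47
tcp_pos: [0.5419, 0.1952, 0.2427]
ee_rot: [[-0.119, -0.993, 0.017], [-0.993, 0.119, 0.008], [-0.01, -0.016, -1.0]]
wrist_force: [1.0, -0.3, 1.3]
gripper_width: 0.565
gripper_force: 0.0
```

```bash
cat >> h.py <<'E'
def well():
    im,d=cap('top');P=cloud('top',d).reshape(-1,3);c=C(P)
    m=(abs(c[:,0])<95)&(abs(c[:,1])<117)&(c[:,2]>17)&(c[:,2]<65)
    h=np.histogram(c[m,1],np.arange(-120,121,8))[0];print('y hist',dict(zip(range(-120,120,8),h)),'zmax',c[m,2].max().round())
    return P
def part(P,c,r=.06):
    m=(P[:,2]>.012)&(P[:,2]<.05)&(np.hypot(P[:,0]-c[0],P[:,1]-c[1])<r)
    if m.sum()<30: print(c,'none');return
    q=cv2.minAreaRect((P[m,:2]*1000).astype(np.float32));e=np.linalg.eigh(np.cov(P[m,:2].T))[1][:,1]
    print(c,m.sum(),np.round(q[0]),np.round(q[1]),'ang',round(float(np.degrees(np.arctan2(e[1],e[0]))%180),1))
E
python3 - <<'E'
from h import *
P=well();part(P,(.559,-.326));part(P,(.653,-.24))
go([.551,-.324,.006],73.5)
E
```

```text
y hist {-120: np.int64(0), -112: np.int64(0), -104: np.int64(0), -96: np.int64(0), -88: np.int64(0), -80: np.int64(0), -72: np.int64(0), -64: np.int64(0), -56: np.int64(0), -48: np.int64(0), -40: np.int64(0), -32: np.int64(0), -24: np.int64(0), -16: np.int64(0), -8: np.int64(0), 0: np.int64(0), 8: np.int64(0), 16: np.int64(37), 24: np.int64(145), 32: np.int64(144), 40: np.int64(136), 48: np.int64(0), 56: np.int64(0), 64: np.int64(7), 72: np.int64(144), 80: np.int64(154), 88: np.int64(159), 96: np.int64(2), 104: np.int64(0), 112: np.int64(0)} zmax 38.0
(0.559, -0.326) 373 [ 559. -327.] [29. 73.] ang 164.2
(0.653, -0.24) 559 [ 653. -239.] [90. 41.] ang 11.7
{'t': 15.52, 'pos': [0.5401, 0.1946, 0.2388], 'yaw': 173.1, 'w': 0.566, 'az': 1.739, 'txyz_cm': [-15.77, -49.42, 23.28]}
```

Request:
drive_tool:
  rows:
    - {"tx": 3,"ty": 0,"tz": 0,"ax": 0,"ay": 0,"az": 0,"claw": 5}
    - {"tx": 4,"ty": 0,"tz": 0,"ax": 0,"ay": 0,"az": 0,"claw": 5}
    - {"tx": 4,"ty": 0,"tz": 0,"ax": 0,"ay": 0,"az": 0,"claw": 5}
    - {"tx": 4,"ty": 0,"tz": 0,"ax": 0,"ay": 0,"az": 0,"claw": 5}
    - {"tx": 4,"ty": 0,"tz": 0,"ax": 0,"ay": 0,"az": 0,"claw": 5}
    - {"tx": 4,"ty": 0,"tz": 0,"ax": 0,"ay": 0,"az": 0,"claw": 5}
    - {"tx": 4,"ty": 0,"tz": 0,"ax": 0,"ay": 0,"az": 0,"claw": 5}
    - {"tx": 4,"ty": 0,"tz": 0,"ax": 0,"ay": 0,"az": 0,"claw": 5}
    - {"tx": 4,"ty": -1,"tz": 0,"ax": 0,"ay": 0,"az": 0,"claw": 5}
    - {"tx": 4,"ty": -1,"tz": 0,"ax": 0,"ay": 0,"az": 0,"claw": 5}

```text
time_s: 16.35
tcp_pos: [0.5102, -0.1977, 0.2328]
ee_rot: [[-0.12, -0.993, 0.0], [-0.993, 0.12, 0.0], [-0.0, -0.0, -1.0]]
wrist_force: [2.0, 0.1, 0.5]
gripper_width: 0.574
gripper_force: 0.0
```

Request:
drive_tool:
  rows:
    - {"tx": 4,"ty": -1,"tz": 0,"ax": 0,"ay": 0,"az": 0,"claw": 5}
    - {"tx": 4,"ty": -1.3,"tz": 0,"ax": 0,"ay": 0,"az": 0,"claw": 5}
    - {"tx": 3.4,"ty": -2,"tz": 0,"ax": 0,"ay": 0,"az": 0,"claw": 5}
    - {"tx": 1,"ty": -1,"tz": 0,"ax": 0,"ay": 0,"az": 0,"claw": 5}
    - {"tx": 0,"ty": 0,"tz": 0,"ax": 0,"ay": 0,"az": 0.12,"claw": 5}
    - {"tx": 0,"ty": 0,"tz": 0,"ax": 0,"ay": 0,"az": 0.12,"claw": 5}
    - {"tx": 0,"ty": 0,"tz": 0,"ax": 0,"ay": 0,"az": 0.12,"claw": 5}
    - {"tx": 0,"ty": 0,"tz": 0,"ax": 0,"ay": 0,"az": 0.12,"claw": 5}
    - {"tx": 0,"ty": 0,"tz": 0,"ax": 0,"ay": 0,"az": 0.12,"claw": 5}
    - {"tx": 0,"ty": 0,"tz": 0,"ax": 0,"ay": 0,"az": 0.12,"claw": 5}

```text
time_s: 17.18
tcp_pos: [0.5484, -0.3248, 0.232]
ee_rot: [[-0.749, -0.663, -0.001], [-0.663, 0.749, 0.001], [0.0, 0.001, -1.0]]
wrist_force: [0.6, 0.6, 0.5]
gripper_width: 0.57
gripper_force: 0.0
```

Request:
drive_tool:
  rows:
    - {"tx": 0,"ty": 0,"tz": 3,"ax": 0,"ay": 0,"az": 0.12,"claw": 5}
    - {"tx": 0,"ty": 0,"tz": 3,"ax": 0,"ay": 0,"az": 0.12,"claw": 5}
    - {"tx": 0,"ty": 0,"tz": 3,"ax": 0,"ay": 0,"az": 0.12,"claw": 5}
    - {"tx": 0,"ty": 0,"tz": 3,"ax": 0,"ay": 0,"az": 0.12,"claw": 5}
    - {"tx": 0,"ty": 0,"tz": 1,"ax": 0,"ay": 0,"az": 0.12,"claw": 5}
    - {"tx": 0,"ty": 0,"tz": 0,"ax": 0,"ay": 0,"az": 0.12,"claw": 5}
    - {"tx": 0,"ty": 0,"tz": 0,"ax": 0,"ay": 0,"az": 0.12,"claw": 5}
    - {"tx": 0,"ty": 0,"tz": 0,"ax": 0,"ay": 0,"az": 0.12,"claw": 5}
    - {"tx": 0,"ty": 0,"tz": 0,"ax": 0,"ay": 0,"az": 0.055,"claw": 5}
    - {"tx": 0,"ty": 0,"tz": 0,"ax": 0,"ay": 0,"az": 0,"claw": 5}

```text
time_s: 18.02
tcp_pos: [0.5484, -0.3248, 0.1021]
ee_rot: [[-0.96, 0.282, -0.001], [0.282, 0.96, 0.001], [0.001, 0.0, -1.0]]
wrist_force: [0.0, -0.4, -0.4]
gripper_width: 0.573
gripper_force: 0.0
```

Run:
```python
from h import *
go([.551,-.324,.006],73.7)
```

```text
{'t': 18.02, 'pos': [0.5484, -0.3248, 0.1021], 'yaw': 73.6, 'w': 0.573, 'az': -0.001, 'txyz_cm': [-0.22, 0.15, 9.61]}
```

Request:
drive_tool:
  rows:
    - {"tx": -0.2,"ty": 0.1,"tz": 3,"ax": 0,"ay": 0,"az": 0,"claw": 5}
    - {"tx": 0,"ty": 0,"tz": 3,"ax": 0,"ay": 0,"az": 0,"claw": 5}
    - {"tx": 0,"ty": 0,"tz": 2.6,"ax": 0,"ay": 0,"az": 0,"claw": 5}
    - {"tx": 0,"ty": 0,"tz": 1,"ax": 0,"ay": 0,"az": 0,"claw": 5}
    - {"tx": 0,"ty": 0,"tz": 0,"ax": 0,"ay": 0,"az": 0,"claw": 1}
    - {"tx": 0,"ty": 0,"tz": 0,"ax": 0,"ay": 0,"az": 0,"claw": 1}
    - {"tx": 0,"ty": 0,"tz": 0,"ax": 0,"ay": 0,"az": 0,"claw": 1}
    - {"tx": 0,"ty": 0,"tz": 0,"ax": 0,"ay": 0,"az": 0,"claw": 1}
    - {"tx": 0,"ty": 0,"tz": 0,"ax": 0,"ay": 0,"az": 0,"claw": 1}
    - {"tx": 0,"ty": 0,"tz": 0,"ax": 0,"ay": 0,"az": 0,"claw": 1}

```text
time_s: 18.85
tcp_pos: [0.5525, -0.325, 0.0085]
ee_rot: [[-0.96, 0.28, 0.003], [0.28, 0.96, -0.001], [-0.004, -0.0, -1.0]]
wrist_force: [-0.3, 0.7, 4.7]
gripper_width: 0.318
gripper_force: 30.0
```

Request:
drive_tool:
  rows:
    - {"tx": 0,"ty": 0,"tz": 0,"ax": 0,"ay": 0,"az": 0,"claw": 1}
    - {"tx": 0,"ty": 0,"tz": -3,"ax": 0,"ay": 0,"az": 0,"claw": 1}
    - {"tx": 0,"ty": 0,"tz": -4,"ax": 0,"ay": 0,"az": -0.12,"claw": 1}
    - {"tx": 0,"ty": 0,"tz": -4,"ax": 0,"ay": 0,"az": -0.12,"claw": 1}
    - {"tx": 0,"ty": 0,"tz": -4,"ax": 0,"ay": 0,"az": -0.12,"claw": 1}
    - {"tx": 0,"ty": 0,"tz": -4,"ax": 0,"ay": 0,"az": -0.12,"claw": 1}
    - {"tx": 0,"ty": 0,"tz": -4,"ax": 0,"ay": 0,"az": -0.12,"claw": 1}
    - {"tx": 0,"ty": 0,"tz": 0,"ax": 0,"ay": 0,"az": -0.12,"claw": 1}
    - {"tx": 0,"ty": 0,"tz": 0,"ax": 0,"ay": 0,"az": -0.12,"claw": 1}
    - {"tx": 0,"ty": 0,"tz": 0,"ax": 0,"ay": 0,"az": -0.12,"claw": 1}

```text
time_s: 19.68
tcp_pos: [0.551, -0.3243, 0.2375]
ee_rot: [[-0.777, -0.63, 0.002], [-0.63, 0.777, 0.0], [-0.001, -0.001, -1.0]]
wrist_force: [0.6, 0.5, -1.2]
gripper_width: 0.32
gripper_force: 30.0
```

Request:
drive_tool:
  rows:
    - {"tx": 0,"ty": 0,"tz": 0,"ax": 0,"ay": 0,"az": -0.12,"claw": 1}
    - {"tx": 0,"ty": 0,"tz": 0,"ax": 0,"ay": 0,"az": -0.12,"claw": 1}
    - {"tx": 0,"ty": 0,"tz": 0,"ax": 0,"ay": 0,"az": -0.12,"claw": 1}
    - {"tx": 0,"ty": 0,"tz": 0,"ax": 0,"ay": 0,"az": -0.12,"claw": 1}
    - {"tx": 0,"ty": 0,"tz": 0,"ax": 0,"ay": 0,"az": -0.12,"claw": 1}
    - {"tx": 0,"ty": 0,"tz": 0,"ax": 0,"ay": 0,"az": -0.12,"claw": 1}
    - {"tx": 0,"ty": 0,"tz": 0,"ax": 0,"ay": 0,"az": -0.055,"claw": 1}
    - {"tx": 0,"ty": 0,"tz": 0,"ax": 0,"ay": 0,"az": 0,"claw": 1}

```text
time_s: 20.35
tcp_pos: [0.5508, -0.3244, 0.2362]
ee_rot: [[-0.119, -0.993, -0.001], [-0.993, 0.119, 0.001], [-0.001, 0.001, -1.0]]
wrist_force: [-0.8, -0.6, -1.2]
gripper_width: 0.316
gripper_force: 30.0
```

Run:
```python
from h import *
go(W(0,-22,22),173.2);print(sense()['gripper_force'])
```

```text
{'t': 20.35, 'pos': [0.5508, -0.3244, 0.2362], 'yaw': 173.2, 'w': 0.316, 'az': -0.001, 'txyz_cm': [-51.63, 1.95, 21.42]}
29.99862008728087
```

Request:
drive_tool:
  rows:
    - {"tx": -3,"ty": 0.3,"tz": -1,"ax": 0,"ay": 0,"az": 0,"claw": 1}
    - {"tx": -4,"ty": 0.4,"tz": 0,"ax": 0,"ay": 0,"az": 0,"claw": 1}
    - {"tx": -4,"ty": 0.4,"tz": 0,"ax": 0,"ay": 0,"az": 0,"claw": 1}
    - {"tx": -4,"ty": 0.4,"tz": 0,"ax": 0,"ay": 0,"az": 0,"claw": 1}
    - {"tx": -4,"ty": 0.4,"tz": 0,"ax": 0,"ay": 0,"az": 0,"claw": 1}
    - {"tx": -4,"ty": 0,"tz": 0,"ax": 0,"ay": 0,"az": 0,"claw": 1}
    - {"tx": -4,"ty": 0,"tz": 0,"ax": 0,"ay": 0,"az": 0,"claw": 1}
    - {"tx": -4,"ty": 0,"tz": 0,"ax": 0,"ay": 0,"az": 0,"claw": 1}
    - {"tx": -4,"ty": 0,"tz": 0,"ax": 0,"ay": 0,"az": 0,"claw": 1}
    - {"tx": -4,"ty": 0,"tz": 0,"ax": 0,"ay": 0,"az": 0,"claw": 1}

```text
time_s: 21.18
tcp_pos: [0.5786, 0.0668, 0.2467]
ee_rot: [[-0.121, -0.993, -0.0], [-0.993, 0.121, 0.0], [-0.0, 0.0, -1.0]]
wrist_force: [1.0, -1.2, -0.8]
gripper_width: 0.318
gripper_force: 30.0
```

Request:
drive_tool:
  rows:
    - {"tx": -4,"ty": 0,"tz": 0,"ax": 0,"ay": 0,"az": 0,"claw": 1}
    - {"tx": -4,"ty": 0,"tz": 0,"ax": 0,"ay": 0,"az": 0,"claw": 1}
    - {"tx": -3.6,"ty": 0,"tz": 0,"ax": 0,"ay": 0,"az": 0,"claw": 1}
    - {"tx": -1,"ty": 0,"tz": 0,"ax": 0,"ay": 0,"az": 0,"claw": 1}
    - {"tx": 0,"ty": 0,"tz": 0,"ax": 0,"ay": 0,"az": 0,"claw": 1}
    - {"tx": 0,"ty": 0,"tz": 0,"ax": 0,"ay": 0,"az": 0,"claw": 1}

```text
time_s: 21.68
tcp_pos: [0.5937, 0.19, 0.246]
ee_rot: [[-0.12, -0.993, -0.001], [-0.993, 0.12, -0.001], [0.001, 0.001, -1.0]]
wrist_force: [-0.1, -0.7, 0.1]
gripper_width: 0.318
gripper_force: 30.0
```

Request:
drive_tool:
  rows:
    - {"tx": 0,"ty": 0,"tz": 4,"ax": 0,"ay": 0,"az": 0,"claw": 1}
    - {"tx": 0,"ty": 0,"tz": 4,"ax": 0,"ay": 0,"az": 0,"claw": 1}
    - {"tx": 0,"ty": 0,"tz": 4,"ax": 0,"ay": 0,"az": 0,"claw": 1}
    - {"tx": 0,"ty": 0,"tz": 4,"ax": 0,"ay": 0,"az": 0,"claw": 1}
    - {"tx": 0,"ty": 0,"tz": 3,"ax": 0,"ay": 0,"az": 0,"claw": 1}
    - {"tx": 0,"ty": 0,"tz": 2,"ax": 0,"ay": 0,"az": 0,"claw": 1}
    - {"tx": 0,"ty": 0,"tz": 1.2,"ax": 0,"ay": 0,"az": 0,"claw": 1}
    - {"tx": 0,"ty": 0,"tz": 0,"ax": 0,"ay": 0,"az": 0,"claw": 1}
    - {"tx": 0,"ty": 0,"tz": 0,"ax": 0,"ay": 0,"az": 0,"claw": 3.6}
    - {"tx": 0,"ty": 0,"tz": 0,"ax": 0,"ay": 0,"az": 0,"claw": 3.6}

```text
time_s: 22.52
tcp_pos: [0.5951, 0.1896, 0.0261]
ee_rot: [[-0.12, -0.993, 0.002], [-0.993, 0.12, 0.001], [-0.001, -0.002, -1.0]]
wrist_force: [-0.4, -0.3, -0.3]
gripper_width: 0.381
gripper_force: 0.0
```

Request:
drive_tool:
  rows:
    - {"tx": 0,"ty": 0,"tz": 0,"ax": 0,"ay": 0,"az": 0,"claw": 3.6}
    - {"tx": 0,"ty": 0,"tz": -2,"ax": 0,"ay": 0,"az": 0,"claw": 3.6}
    - {"tx": 0,"ty": 0,"tz": -4,"ax": 0,"ay": 0,"az": 0,"claw": 3.6}
    - {"tx": 0,"ty": 0,"tz": -4,"ax": 0,"ay": 0,"az": 0,"claw": 5.5}
    - {"tx": 0,"ty": 0,"tz": -4,"ax": 0,"ay": 0,"az": 0,"claw": 5.5}
    - {"tx": 0,"ty": 0,"tz": -4,"ax": 0,"ay": 0,"az": 0,"claw": 5.5}
    - {"tx": 0,"ty": 0,"tz": -3,"ax": 0,"ay": 0,"az": 0,"claw": 5.5}
    - {"tx": 0,"ty": 0,"tz": 0,"ax": 0,"ay": 0,"az": 0,"claw": 5.5}

```text
time_s: 23.18
tcp_pos: [0.5977, 0.1908, 0.2445]
ee_rot: [[-0.119, -0.993, 0.016], [-0.993, 0.119, 0.006], [-0.008, -0.015, -1.0]]
wrist_force: [1.0, -0.3, 0.6]
gripper_width: 0.619
gripper_force: 0.0
```

Run:
```python
from h import *
P=well();part(P,(.653,-.24))
go([.653,-.239,.006],173.2)
```

```text
y hist {-120: np.int64(0), -112: np.int64(0), -104: np.int64(0), -96: np.int64(0), -88: np.int64(0), -80: np.int64(0), -72: np.int64(0), -64: np.int64(0), -56: np.int64(0), -48: np.int64(0), -40: np.int64(67), -32: np.int64(103), -24: np.int64(104), -16: np.int64(112), -8: np.int64(0), 0: np.int64(0), 8: np.int64(0), 16: np.int64(35), 24: np.int64(145), 32: np.int64(146), 40: np.int64(134), 48: np.int64(0), 56: np.int64(0), 64: np.int64(9), 72: np.int64(145), 80: np.int64(152), 88: np.int64(157), 96: np.int64(3), 104: np.int64(0), 112: np.int64(0)} zmax 42.0
(0.653, -0.24) 556 [ 653. -239.] [90. 40.] ang 11.6
{'t': 23.23, 'pos': [0.596, 0.1906, 0.2404], 'yaw': 173.1, 'w': 0.621, 'az': -0.001, 'txyz_cm': [41.98, -10.75, 23.44]}
```

Request:
drive_tool:
  rows:
    - {"tx": 3,"ty": 0,"tz": 0,"ax": 0,"ay": 0,"az": 0,"claw": 5.5}
    - {"tx": 4,"ty": 0,"tz": 0,"ax": 0,"ay": 0,"az": 0,"claw": 5.5}
    - {"tx": 4,"ty": 0,"tz": 0,"ax": 0,"ay": 0,"az": 0,"claw": 5.5}
    - {"tx": 4,"ty": 0,"tz": 0,"ax": 0,"ay": 0,"az": 0,"claw": 5.5}
    - {"tx": 4,"ty": -1,"tz": 0,"ax": 0,"ay": 0,"az": 0,"claw": 5.5}
    - {"tx": 4,"ty": -1,"tz": 0,"ax": 0,"ay": 0,"az": 0,"claw": 5.5}
    - {"tx": 4,"ty": -1,"tz": 0,"ax": 0,"ay": 0,"az": 0,"claw": 5.5}
    - {"tx": 4,"ty": -1,"tz": 0,"ax": 0,"ay": 0,"az": 0,"claw": 5.5}
    - {"tx": 4,"ty": -1,"tz": 0,"ax": 0,"ay": 0,"az": 0,"claw": 5.5}
    - {"tx": 4,"ty": -1,"tz": 0,"ax": 0,"ay": 0,"az": 0,"claw": 5.5}

```text
time_s: 24.07
tcp_pos: [0.6061, -0.2064, 0.2337]
ee_rot: [[-0.12, -0.993, -0.002], [-0.993, 0.12, 0.0], [-0.0, 0.002, -1.0]]
wrist_force: [1.6, 0.4, 0.2]
gripper_width: 0.634
gripper_force: 0.0
```

Request:
drive_tool:
  rows:
    - {"tx": 3,"ty": -2.7,"tz": 0,"ax": 0,"ay": 0,"az": 0,"claw": 5.5}
    - {"tx": 0,"ty": -2,"tz": 0,"ax": 0,"ay": 0,"az": 0,"claw": 5.5}
    - {"tx": 0,"ty": 0,"tz": 0,"ax": 0,"ay": 0,"az": 0.12,"claw": 5.5}
    - {"tx": 0,"ty": 0,"tz": 0,"ax": 0,"ay": 0,"az": 0.12,"claw": 5.5}
    - {"tx": 0,"ty": 0,"tz": 0,"ax": 0,"ay": 0,"az": 0.12,"claw": 5.5}
    - {"tx": 0,"ty": 0,"tz": 0,"ax": 0,"ay": 0,"az": 0.12,"claw": 5.5}
    - {"tx": 0,"ty": 0,"tz": 0,"ax": 0,"ay": 0,"az": 0.12,"claw": 5.5}
    - {"tx": 0,"ty": 0,"tz": 0,"ax": 0,"ay": 0,"az": 0.12,"claw": 5.5}

```text
time_s: 24.73
tcp_pos: [0.6493, -0.2398, 0.2332]
ee_rot: [[-0.749, -0.663, -0.002], [-0.663, 0.749, 0.001], [0.001, 0.002, -1.0]]
wrist_force: [-0.1, 0.1, 0.1]
gripper_width: 0.637
gripper_force: 0.0
```

Request:
drive_tool:
  rows:
    - {"tx": 0,"ty": 0,"tz": 0,"ax": 0,"ay": 0,"az": 0.12,"claw": 5.5}
    - {"tx": 0,"ty": 0,"tz": 0,"ax": 0,"ay": 0,"az": 0.12,"claw": 5.5}
    - {"tx": 0,"ty": 0,"tz": 3,"ax": 0,"ay": 0,"az": 0.12,"claw": 5.5}
    - {"tx": 0,"ty": 0,"tz": 3,"ax": 0,"ay": 0,"az": 0.12,"claw": 5.5}
    - {"tx": 0,"ty": 0,"tz": 2,"ax": 0,"ay": 0,"az": 0.034,"claw": 5.5}
    - {"tx": 0,"ty": 0,"tz": 0,"ax": 0,"ay": 0,"az": 0,"claw": 5.5}
    - {"tx": 0,"ty": 0,"tz": 0,"ax": 0,"ay": 0,"az": 0,"claw": 5.5}

```text
time_s: 25.32
tcp_pos: [0.6491, -0.2399, 0.1529]
ee_rot: [[-0.976, -0.216, -0.004], [-0.216, 0.976, 0.0], [0.004, 0.001, -1.0]]
wrist_force: [0.2, -0.1, 0.9]
gripper_width: 0.629
gripper_force: 0.0
```

Run:
```python
from h import *
go([.653,-.239,.006],102.4)
```

```text
{'t': 25.32, 'pos': [0.6491, -0.2399, 0.1529], 'yaw': 102.5, 'w': 0.629, 'az': 0.002, 'txyz_cm': [-0.41, 0.0, 14.69]}
```

Request:
drive_tool:
  rows:
    - {"tx": -0.3,"ty": 0,"tz": 3,"ax": 0,"ay": 0,"az": 0,"claw": 5.5}
    - {"tx": 0,"ty": 0,"tz": 4,"ax": 0,"ay": 0,"az": 0,"claw": 5.5}
    - {"tx": 0,"ty": 0,"tz": 4,"ax": 0,"ay": 0,"az": 0,"claw": 5.5}
    - {"tx": 0,"ty": 0,"tz": 2.7,"ax": 0,"ay": 0,"az": 0,"claw": 5.5}
    - {"tx": 0,"ty": 0,"tz": 1,"ax": 0,"ay": 0,"az": 0,"claw": 5.5}
    - {"tx": 0,"ty": 0,"tz": 0,"ax": 0,"ay": 0,"az": 0,"claw": 1}
    - {"tx": 0,"ty": 0,"tz": 0,"ax": 0,"ay": 0,"az": 0,"claw": 1}
    - {"tx": 0,"ty": 0,"tz": 0,"ax": 0,"ay": 0,"az": 0,"claw": 1}
    - {"tx": 0,"ty": 0,"tz": 0,"ax": 0,"ay": 0,"az": 0,"claw": 1}
    - {"tx": 0,"ty": 0,"tz": 0,"ax": 0,"ay": 0,"az": 0,"claw": 1}

```text
time_s: 26.15
tcp_pos: [0.6549, -0.2395, 0.0106]
ee_rot: [[-0.976, -0.215, 0.005], [-0.215, 0.977, -0.001], [-0.005, -0.002, -1.0]]
wrist_force: [0.5, 1.0, 4.3]
gripper_width: 0.384
gripper_force: 30.0
```

Request:
drive_tool:
  rows:
    - {"tx": 0,"ty": 0,"tz": 0,"ax": 0,"ay": 0,"az": 0,"claw": 1}
    - {"tx": 0,"ty": 0,"tz": -3,"ax": 0,"ay": 0,"az": 0,"claw": 1}
    - {"tx": 0,"ty": 0,"tz": -4,"ax": 0,"ay": 0,"az": 0,"claw": 1}
    - {"tx": 0,"ty": 0,"tz": -4,"ax": 0,"ay": 0,"az": -0.12,"claw": 1}
    - {"tx": 0,"ty": 0,"tz": -4,"ax": 0,"ay": 0,"az": -0.12,"claw": 1}
    - {"tx": 0,"ty": 0,"tz": -4,"ax": 0,"ay": 0,"az": -0.12,"claw": 1}
    - {"tx": 0,"ty": 0,"tz": -4,"ax": 0,"ay": 0,"az": -0.12,"claw": 1}
    - {"tx": 0,"ty": 0,"tz": -1,"ax": 0,"ay": 0,"az": -0.12,"claw": 1}
    - {"tx": 0,"ty": 0,"tz": 0,"ax": 0,"ay": 0,"az": -0.12,"claw": 1}
    - {"tx": 0,"ty": 0,"tz": 0,"ax": 0,"ay": 0,"az": -0.12,"claw": 1}

```text
time_s: 26.98
tcp_pos: [0.6532, -0.2391, 0.2499]
ee_rot: [[-0.487, -0.874, 0.004], [-0.874, 0.487, 0.0], [-0.002, -0.003, -1.0]]
wrist_force: [0.4, -0.9, -2.0]
gripper_width: 0.383
gripper_force: 29.9
```

Request:
drive_tool:
  rows:
    - {"tx": 0,"ty": 0,"tz": 0,"ax": 0,"ay": 0,"az": -0.12,"claw": 1}
    - {"tx": 0,"ty": 0,"tz": 0,"ax": 0,"ay": 0,"az": -0.12,"claw": 1}
    - {"tx": 0,"ty": 0,"tz": 0,"ax": 0,"ay": 0,"az": -0.12,"claw": 1}
    - {"tx": 0,"ty": 0,"tz": 0,"ax": 0,"ay": 0,"az": -0.034,"claw": 1}
    - {"tx": 0,"ty": 0,"tz": 0,"ax": 0,"ay": 0,"az": 0,"claw": 1}

```text
time_s: 27.4
tcp_pos: [0.6527, -0.2391, 0.2476]
ee_rot: [[-0.119, -0.993, -0.0], [-0.993, 0.119, 0.0], [-0.0, 0.0, -1.0]]
wrist_force: [0.2, -0.5, -1.2]
gripper_width: 0.384
gripper_force: 29.9
```

Run:
```python
from h import *
go(W(0,-79,22),173.2);print(sense()['gripper_force'])
```

```text
{'t': 27.4, 'pos': [0.6527, -0.2391, 0.2476], 'yaw': 173.1, 'w': 0.384, 'az': -0.001, 'txyz_cm': [-41.96, 5.36, 22.56]}
29.947364330291748
```

Request:
drive_tool:
  rows:
    - {"tx": -3,"ty": 0.6,"tz": 0,"ax": 0,"ay": 0,"az": 0,"claw": 1}
    - {"tx": -4,"ty": 0.6,"tz": 0,"ax": 0,"ay": 0,"az": 0,"claw": 1}
    - {"tx": -4,"ty": 0.6,"tz": 0,"ax": 0,"ay": 0,"az": 0,"claw": 1}
    - {"tx": -4,"ty": 0.6,"tz": 0,"ax": 0,"ay": 0,"az": 0,"claw": 1}
    - {"tx": -4,"ty": 0.6,"tz": 0,"ax": 0,"ay": 0,"az": 0,"claw": 1}
    - {"tx": -4,"ty": 0.6,"tz": 0,"ax": 0,"ay": 0,"az": 0,"claw": 1}
    - {"tx": -4,"ty": 0.6,"tz": 0,"ax": 0,"ay": 0,"az": 0,"claw": 1}
    - {"tx": -4,"ty": 0.6,"tz": 0,"ax": 0,"ay": 0,"az": 0,"claw": 1}
    - {"tx": -4,"ty": 0.6,"tz": 0,"ax": 0,"ay": 0,"az": 0,"claw": 1}
    - {"tx": -4,"ty": 0,"tz": 0,"ax": 0,"ay": 0,"az": 0,"claw": 1}

```text
time_s: 28.23
tcp_pos: [0.6448, 0.1564, 0.2483]
ee_rot: [[-0.121, -0.993, -0.0], [-0.993, 0.121, 0.0], [-0.0, 0.0, -1.0]]
wrist_force: [0.5, -0.4, -1.2]
gripper_width: 0.382
gripper_force: 29.9
```

Request:
drive_tool:
  rows:
    - {"tx": -2,"ty": 0,"tz": 0,"ax": 0,"ay": 0,"az": 0,"claw": 1}
    - {"tx": -1,"ty": 0,"tz": 0,"ax": 0,"ay": 0,"az": 0,"claw": 1}
    - {"tx": 0,"ty": 0,"tz": 0,"ax": 0,"ay": 0,"az": 0,"claw": 1}
    - {"tx": 0,"ty": 0,"tz": 0,"ax": 0,"ay": 0,"az": 0,"claw": 1}

```text
time_s: 28.57
tcp_pos: [0.6494, 0.1838, 0.2474]
ee_rot: [[-0.12, -0.993, -0.001], [-0.993, 0.12, -0.001], [0.001, 0.001, -1.0]]
wrist_force: [1.1, 0.1, -0.2]
gripper_width: 0.381
gripper_force: 29.9
```

Request:
drive_tool:
  rows:
    - {"tx": 0,"ty": 0,"tz": 4,"ax": 0,"ay": 0,"az": 0,"claw": 1}
    - {"tx": 0,"ty": 0,"tz": 4,"ax": 0,"ay": 0,"az": 0,"claw": 1}
    - {"tx": 0,"ty": 0,"tz": 4,"ax": 0,"ay": 0,"az": 0,"claw": 1}
    - {"tx": 0,"ty": 0,"tz": 4,"ax": 0,"ay": 0,"az": 0,"claw": 1}
    - {"tx": 0,"ty": 0,"tz": 3,"ax": 0,"ay": 0,"az": 0,"claw": 1}
    - {"tx": 0,"ty": 0,"tz": 2,"ax": 0,"ay": 0,"az": 0,"claw": 1}
    - {"tx": 0,"ty": 0,"tz": 1.3,"ax": 0,"ay": 0,"az": 0,"claw": 1}
    - {"tx": 0,"ty": 0,"tz": 0,"ax": 0,"ay": 0,"az": 0,"claw": 1}
    - {"tx": 0,"ty": 0,"tz": 0,"ax": 0,"ay": 0,"az": 0,"claw": 4.1}
    - {"tx": 0,"ty": 0,"tz": 0,"ax": 0,"ay": 0,"az": 0,"claw": 4.1}

```text
time_s: 29.4
tcp_pos: [0.6507, 0.1837, 0.0263]
ee_rot: [[-0.12, -0.993, 0.002], [-0.993, 0.12, 0.001], [-0.001, -0.002, -1.0]]
wrist_force: [0.3, 1.2, 0.4]
gripper_width: 0.446
gripper_force: 0.0
```

Request:
drive_tool:
  rows:
    - {"tx": 0,"ty": 0,"tz": 0,"ax": 0,"ay": 0,"az": 0,"claw": 4.1}
    - {"tx": 0,"ty": 0,"tz": -2,"ax": 0,"ay": 0,"az": 0,"claw": 4.1}
    - {"tx": 0,"ty": 0,"tz": -4,"ax": 0,"ay": 0,"az": 0,"claw": 4.1}
    - {"tx": 0,"ty": 0,"tz": -4,"ax": 0,"ay": 0,"az": 0,"claw": 4.1}
    - {"tx": 0,"ty": 0,"tz": -4,"ax": 0,"ay": 0,"az": 0,"claw": 0}
    - {"tx": 0,"ty": 0,"tz": -4,"ax": 0,"ay": 0,"az": 0,"claw": 0}
    - {"tx": 0,"ty": 0,"tz": -4,"ax": 0,"ay": 0,"az": 0,"claw": 0}
    - {"tx": 0,"ty": 0,"tz": -4,"ax": 0,"ay": 0,"az": 0,"claw": 0}
    - {"tx": 0,"ty": 0,"tz": -4,"ax": 0,"ay": 0,"az": 0,"claw": 0}
    - {"tx": 0,"ty": 0,"tz": 0,"ax": 0,"ay": 0,"az": 0,"claw": 0}

```text
time_s: 30.23
tcp_pos: [0.6527, 0.1841, 0.337]
ee_rot: [[-0.119, -0.993, 0.02], [-0.993, 0.119, 0.006], [-0.008, -0.019, -1.0]]
wrist_force: [0.4, -0.1, 1.5]
gripper_width: 0.099
gripper_force: 0.0
```

Run:
```python
from h import *
im,d=cap('top','t2');P=well();part(P,(.653,-.24));go(W(175,60,330),173.2)
```

```text
y hist {-120: np.int64(0), -112: np.int64(0), -104: np.int64(15), -96: np.int64(92), -88: np.int64(129), -80: np.int64(139), -72: np.int64(162), -64: np.int64(54), -56: np.int64(0), -48: np.int64(0), -40: np.int64(67), -32: np.int64(102), -24: np.int64(105), -16: np.int64(108), -8: np.int64(0), 0: np.int64(0), 8: np.int64(0), 16: np.int64(37), 24: np.int64(144), 32: np.int64(144), 40: np.int64(135), 48: np.int64(0), 56: np.int64(0), 64: np.int64(6), 72: np.int64(149), 80: np.int64(151), 88: np.int64(158), 96: np.int64(1), 104: np.int64(0), 112: np.int64(0)} zmax 49.0
(0.653, -0.24) none
{'t': 30.33, 'pos': [0.6501, 0.1843, 0.3284], 'yaw': 173.1, 'w': 0.044, 'az': -0.001, 'txyz_cm': [-17.44, 13.99, -0.16]}
```

View pics/t2.png

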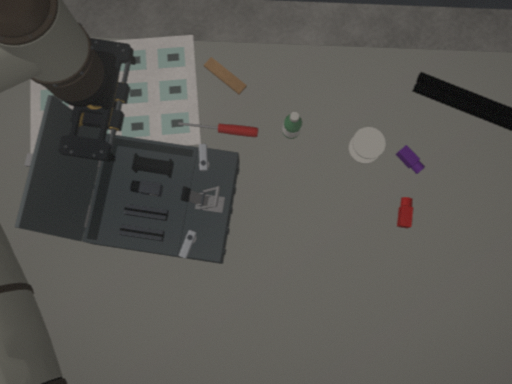

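All four parts lie apart in the well (around (150,200)) and the bench is clear of parts. Next, the lid: go behind it with shut fingers.

Request:
drive_tool:
  rows:
    - {"tx": -3,"ty": 2.3,"tz": 0,"ax": 0,"ay": 0,"az": 0,"claw": 0}
    - {"tx": -3,"ty": 2.3,"tz": 0,"ax": 0,"ay": 0,"az": 0,"claw": 0}
    - {"tx": -3,"ty": 2.3,"tz": 0,"ax": 0,"ay": 0,"az": 0,"claw": 0}
    - {"tx": -3,"ty": 2.3,"tz": 0,"ax": 0,"ay": 0,"az": 0,"claw": 0}
    - {"tx": -3,"ty": 2.3,"tz": 0,"ax": 0,"ay": 0,"az": 0,"claw": 0}
    - {"tx": -3.2,"ty": 2.5,"tz": 0,"ax": 0,"ay": 0,"az": 0,"claw": 0}
    - {"tx": 0,"ty": 0,"tz": 0,"ax": 0,"ay": 0,"az": 0,"claw": 0}
    - {"tx": 0,"ty": 0,"tz": 0,"ax": 0,"ay": 0,"az": 0,"claw": 0}

```text
time_s: 31.0
tcp_pos: [0.5307, 0.3831, 0.3229]
ee_rot: [[-0.116, -0.993, -0.002], [-0.993, 0.116, -0.002], [0.002, 0.002, -1.0]]
wrist_force: [-0.5, -0.5, 1.0]
gripper_width: 0.003
gripper_force: 0.0
```

Request:
drive_tool:
  rows:
    - {"tx": 0,"ty": 0,"tz": 2,"ax": 0,"ay": 0,"az": 0,"claw": 0}
    - {"tx": 0,"ty": 0,"tz": 3,"ax": 0,"ay": 0,"az": 0,"claw": 0}
    - {"tx": 0,"ty": 0,"tz": 3,"ax": 0,"ay": 0,"az": 0,"claw": 0}
    - {"tx": 0,"ty": 0,"tz": 1.3,"ax": 0,"ay": 0,"az": 0,"claw": 0}
    - {"tx": 0,"ty": 0,"tz": 0,"ax": 0,"ay": 0,"az": 0,"claw": 0}
    - {"tx": 0,"ty": 0,"tz": 0,"ax": 0,"ay": 0,"az": 0,"claw": 0}

```text
time_s: 31.5
tcp_pos: [0.533, 0.3802, 0.2307]
ee_rot: [[-0.121, -0.993, -0.001], [-0.993, 0.121, -0.002], [0.002, 0.001, -1.0]]
wrist_force: [-0.3, 0.7, 1.6]
gripper_width: 0.004
gripper_force: 0.0
```

Run:
```python
from h import *
s=sense();print(C(s['tcp_pos']),s['wrist_force'],yaw(s))
```

```text
[181.21523641  59.59010688 230.72959364] [-0.26431112  0.65930714  1.60482734] 173.04966833460134
```

Request:
drive_tool:
  rows:
    - {"tx": 1.2,"ty": 0,"tz": -0.3,"ax": 0,"ay": 0,"az": 0,"claw": 0}
    - {"tx": 1.2,"ty": 0,"tz": -0.2,"ax": 0,"ay": 0,"az": 0,"claw": 0}
    - {"tx": 1.4,"ty": 0,"tz": -0.1,"ax": 0,"ay": 0,"az": 0,"claw": 0}
    - {"tx": 1.4,"ty": 0,"tz": -0.1,"ax": 0,"ay": 0,"az": 0,"claw": 0}
    - {"tx": 1.4,"ty": 0,"tz": -0.1,"ax": 0,"ay": 0,"az": 0,"claw": 0}
    - {"tx": 1.5,"ty": 0,"tz": 0,"ax": 0,"ay": 0,"az": 0,"claw": 0}
    - {"tx": 1.5,"ty": 0,"tz": 0.4,"ax": 0,"ay": 0,"az": 0,"claw": 0}
    - {"tx": 1.5,"ty": 0,"tz": 0.5,"ax": 0,"ay": 0,"az": 0,"claw": 0}
    - {"tx": 1.5,"ty": 0,"tz": 0.7,"ax": 0,"ay": 0,"az": 0,"claw": 0}
    - {"tx": 1.6,"ty": 0,"tz": 0.8,"ax": 0,"ay": 0,"az": 0,"claw": 0}

```text
time_s: 32.33
tcp_pos: [0.5155, 0.2389, 0.2168]
ee_rot: [[-0.12, -0.993, 0.002], [-0.993, 0.12, 0.001], [-0.001, -0.002, -1.0]]
wrist_force: [0.4, 1.3, 2.6]
gripper_width: 0.006
gripper_force: 1.3
```

```bash
cat >> h.py <<'E'
def lid():
    im,d=cap('top');P=cloud('top',d).reshape(-1,3);c=C(P)
    m=(c[:,1]<-50)&(c[:,1]>-115)&(c[:,0]<180)&(c[:,0]>-105)&(c[:,2]>80)&(c[:,2]<295)
    from numpy.linalg import svd
    q=c[m][:,[0,2]]
    for _ in range(3):
        mu=q.mean(0);v=svd(q-mu,full_matrices=False)[2];e=abs((q-mu)@v[1]);q=q[e<max(4,2*np.median(e))]
    a=np.arctan2(abs(v[0][1]),-v[0][0]*np.sign(v[0][1]));print('lid~',round(float(a),3),len(q),'zmin/max',q[:,1].min().round(),q[:,1].max().round(),'xmin',q[:,0].min().round())
E
python3 - <<'E'
from h import *
s=sense();print(C(s['tcp_pos']),s['wrist_force']);lid()
E
```

```text
[ 38.85898965  60.25895523 216.79022734] [0.35452429 1.29457552 2.58564047]
lid~ 0.98 640 zmin/max 84.0 264.0 xmin -6.0
```

Request:
drive_tool:
  rows:
    - {"tx": 1.2,"ty": 0,"tz": 1.1,"ax": 0,"ay": 0,"az": 0,"claw": 0}
    - {"tx": 1.1,"ty": 0,"tz": 1.2,"ax": 0,"ay": 0,"az": 0,"claw": 0}
    - {"tx": 1.1,"ty": 0,"tz": 1.3,"ax": 0,"ay": 0,"az": 0,"claw": 0}
    - {"tx": 1,"ty": 0,"tz": 1.3,"ax": 0,"ay": 0,"az": 0,"claw": 0}
    - {"tx": 0.5,"ty": 0,"tz": 1.4,"ax": 0,"ay": 0,"az": 0,"claw": 0}
    - {"tx": 0.5,"ty": 0,"tz": 1.4,"ax": 0,"ay": 0,"az": 0,"claw": 0}
    - {"tx": 0.5,"ty": 0,"tz": 1.4,"ax": 0,"ay": 0,"az": 0,"claw": 0}
    - {"tx": 0.3,"ty": 0,"tz": 1.4,"ax": 0,"ay": 0,"az": 0,"claw": 0}
    - {"tx": 0.2,"ty": 0,"tz": 1.2,"ax": 0,"ay": 0,"az": 0,"claw": 0}
    - {"tx": 0.2,"ty": 0,"tz": 1,"ax": 0,"ay": 0,"az": 0,"claw": 0}

```text
time_s: 33.22
tcp_pos: [0.5066, 0.1735, 0.0879]
ee_rot: [[-0.121, -0.993, -0.002], [-0.993, 0.121, -0.002], [0.002, 0.002, -1.0]]
wrist_force: [-1.4, 1.4, 1.1]
gripper_width: 0.006
gripper_force: 0.6
```

Request:
drive_tool:
  rows:
    - {"tx": 0,"ty": 0,"tz": 0.4,"ax": 0,"ay": 0,"az": 0,"claw": 0}
    - {"tx": 0,"ty": 0,"tz": 0.4,"ax": 0,"ay": 0,"az": 0,"claw": 0}
    - {"tx": 0,"ty": 0,"tz": 0,"ax": 0,"ay": 0,"az": 0,"claw": 0}

```text
time_s: 33.47
tcp_pos: [0.5062, 0.1732, 0.0852]
ee_rot: [[-0.118, -0.993, -0.003], [-0.993, 0.118, -0.005], [0.005, 0.002, -1.0]]
wrist_force: [-11.4, -4.0, 29.4]
gripper_width: 0.007
gripper_force: 14.9
```

Run:
```python
from h import *
s=sense();print(C(s['tcp_pos']),s['wrist_force']);lid()
```

```text
[-27.46975799  61.66286945  85.17643313] [-11.44573782  -3.98787355  29.36823705]
lid~ 3.139 2291 zmin/max 82.0 90.0 xmin -105.0
```

The lid is shut (flat at 85 mm). Now behind the wire loop.

Request:
drive_tool:
  rows:
    - {"tx": 0,"ty": 0,"tz": -2,"ax": 0,"ay": 0,"az": 0,"claw": 0}
    - {"tx": 0,"ty": 0,"tz": -4,"ax": 0,"ay": 0,"az": 0,"claw": 0}
    - {"tx": 0,"ty": 0,"tz": -4,"ax": 0,"ay": 0,"az": 0,"claw": 0}
    - {"tx": 0,"ty": 0,"tz": -4,"ax": 0,"ay": 0,"az": 0,"claw": 0}
    - {"tx": 0,"ty": 0,"tz": -4,"ax": 0,"ay": 0,"az": 0,"claw": 0}
    - {"tx": 0,"ty": 0,"tz": -1,"ax": 0,"ay": 0,"az": 0,"claw": 0}
    - {"tx": 2.7,"ty": -1,"tz": 0,"ax": 0,"ay": 0,"az": 0,"claw": 0}
    - {"tx": 2.7,"ty": -1,"tz": 0,"ax": 0,"ay": 0,"az": 0,"claw": 0}
    - {"tx": 2.7,"ty": -1,"tz": 0,"ax": 0,"ay": 0,"az": 0,"claw": 0}
    - {"tx": 2.7,"ty": -1,"tz": 0,"ax": 0,"ay": 0,"az": 0,"claw": 0}

```text
time_s: 34.35
tcp_pos: [0.5337, 0.0617, 0.2705]
ee_rot: [[-0.119, -0.993, -0.001], [-0.993, 0.119, -0.0], [0.001, 0.001, -1.0]]
wrist_force: [0.2, 0.5, -0.2]
gripper_width: 0.002
gripper_force: 0.0
```

Request:
drive_tool:
  rows:
    - {"tx": 2.7,"ty": -1,"tz": 0,"ax": 0,"ay": 0,"az": 0,"claw": 0}
    - {"tx": 2.7,"ty": -1,"tz": 0,"ax": 0,"ay": 0,"az": 0,"claw": 0}
    - {"tx": 2.7,"ty": 0,"tz": 0,"ax": 0,"ay": 0,"az": 0,"claw": 0}
    - {"tx": 1.5,"ty": 0,"tz": 0,"ax": 0,"ay": 0,"az": 0,"claw": 0}
    - {"tx": 0,"ty": 0,"tz": 0,"ax": 0,"ay": 0,"az": 0,"claw": 0}

```text
time_s: 34.77
tcp_pos: [0.5415, -0.0374, 0.2702]
ee_rot: [[-0.124, -0.992, -0.002], [-0.992, 0.124, -0.001], [0.001, 0.002, -1.0]]
wrist_force: [0.2, 0.1, 0.1]
gripper_width: -0.001
gripper_force: 0.0
```

```bash
cat >> h.py <<'E'
def latch(n='side'):
    im,d=cap(n);P=cloud(n,d).reshape(-1,3);c=C(P)
    m=(abs(c[:,1])<26)&(c[:,0]>-235)&(c[:,0]<-30)&(c[:,2]>92)&(c[:,2]<200)
    q=c[m];col=im.reshape(-1,3)[m].astype(int).sum(1)
    return q,col
E
python3 - <<'E'
from h import *
s=sense();print(C(s['tcp_pos']),s['wrist_force'])
lid()
im,d=cap('side','s3')
q,col=latch('side')
for z0 in range(92,200,8):
    k=(q[:,2]>=z0)&(q[:,2]<z0+8)
    if k.sum()>3: print(z0,k.sum(),'x',np.percentile(q[k,0],[3,50,97]).round(),'y',np.percentile(q[k,1],[3,97]).round())
cv2.imwrite('pics/s3c.png',cv2.resize(im[140:290,170:340],None,fx=4,fy=4)[:,:,::-1])
E
```

```text
[-232.44510399    1.71962768  270.15998955] [0.16584005 0.1068766  0.14262729]h.py:46: RuntimeWarning: Mean of empty slice.
  mu=q.mean(0);v=svd(q-mu,full_matrices=False)[2];e=abs((q-mu)@v[1]);q=q[e<max(4,2*np.median(e))]
  ret = um.true_divide(
Traceback (most recent call last):
  File "h.py", line 46, in lid
    mu=q.mean(0);v=svd(q-mu,full_matrices=False)[2];e=abs((q-mu)@v[1]);q=q[e<max(4,2*np.median(e))]
                                                                 ~^^^
IndexError: index 1 is out of bounds for axis 0 with size 0
```

Run:
```python
from h import *
im,d=cap('side','s3')
c=C(cloud('side',d).reshape(-1,3));m=(abs(abs(c[:,1])-85)<40)&(abs(c[:,0])<95)&(c[:,2]>0)&(c[:,2]<250);print('lid z by x',[(x,np.median(c[m&(abs(c[:,0]-x)<10),2]).round(1)) for x in(-90,-50,0,50,90)])
q,col=latch('side')
for z0 in range(92,200,8):
    k=(q[:,2]>=z0)&(q[:,2]<z0+8)
    if k.sum()>3: print(z0,k.sum(),'x',np.percentile(q[k,0],[3,50,97]).round(),'y',np.percentile(q[k,1],[3,97]).round())
cv2.imwrite('pics/s3c.png',cv2.resize(im[140:290,170:340],None,fx=4,fy=4)[:,:,::-1])
```

```text
lid z by x [(-90, np.float64(84.8)), (-50, np.float64(85.5)), (0, np.float64(85.8)), (50, np.float64(85.7)), (90, np.float64(84.6))]
92 43 x [-155. -141.  -90.] y [-15.  13.]
100 65 x [-151.  -95.  -89.] y [-13.  13.]
108 16 x [-144. -136. -133.] y [-6. 13.]
116 53 x [-146. -142. -127.] y [-10.  20.]
124 44 x [-151. -144. -123.] y [-21.  20.]
132 38 x [-155. -150. -119.] y [-21.  18.]
140 35 x [-161. -155. -112.] y [-23.  20.]
148 44 x [-164. -158. -107.] y [-22.  19.]
156 79 x [-167. -108. -103.] y [-20.  19.]
164 34 x [-173. -168. -108.] y [-22.  19.]
172 22 x [-178. -174. -170.] y [-23.  19.]
180 56 x [-184. -178. -175.] y [-21.  20.]
188 23 x [-183. -180. -177.] y [-19.  17.]
```

View pics/s3c.png

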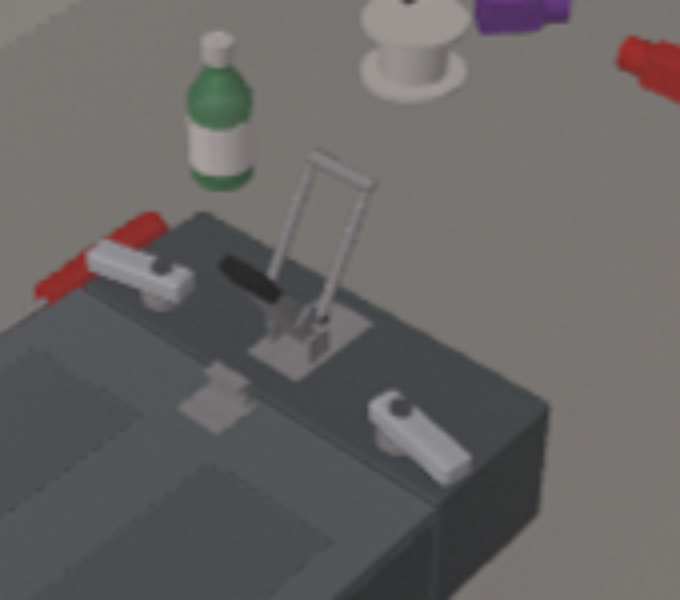

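The crop shows the lid shut, the loop thrown back with its bar at crop (340,170) (crate x −179, z 184), the lever leaning over the keeper, and both buttons uncrossed. Now I push the bar over.

Request:
drive_tool:
  rows:
    - {"tx": 0,"ty": -0.2,"tz": 3,"ax": 0,"ay": 0,"az": 0,"claw": 0}
    - {"tx": 0,"ty": 0,"tz": 3.3,"ax": 0,"ay": 0,"az": 0,"claw": 0}
    - {"tx": 0,"ty": 0,"tz": 3,"ax": 0,"ay": 0,"az": 0,"claw": 0}
    - {"tx": 0,"ty": 0,"tz": 0,"ax": 0,"ay": 0,"az": 0,"claw": 0}
    - {"tx": -1.2,"ty": 0,"tz": 0,"ax": 0,"ay": 0,"az": 0,"claw": 0}
    - {"tx": -1.2,"ty": 0,"tz": 0,"ax": 0,"ay": 0,"az": 0,"claw": 0}
    - {"tx": -1.2,"ty": 0,"tz": 0,"ax": 0,"ay": 0,"az": 0,"claw": 0}
    - {"tx": -1.2,"ty": 0,"tz": 0,"ax": 0,"ay": 0,"az": 0,"claw": 0}
    - {"tx": -1,"ty": 0,"tz": 0,"ax": 0,"ay": 0,"az": 0,"claw": 0}
    - {"tx": -1,"ty": 0,"tz": 0,"ax": 0,"ay": 0,"az": 0,"claw": 0}

```text
time_s: 35.75
tcp_pos: [0.5533, 0.0345, 0.1785]
ee_rot: [[-0.119, -0.993, 0.002], [-0.993, 0.119, 0.001], [-0.001, -0.002, -1.0]]
wrist_force: [-0.5, -0.1, 0.9]
gripper_width: 0.005
gripper_force: 0.0
```

Request:
drive_tool:
  rows:
    - {"tx": -0.8,"ty": 0,"tz": 0,"ax": 0,"ay": 0,"az": 0,"claw": 0}
    - {"tx": -0.8,"ty": 0,"tz": 0,"ax": 0,"ay": 0,"az": 0,"claw": 0}
    - {"tx": -0.6,"ty": 0,"tz": 0,"ax": 0,"ay": 0,"az": 0,"claw": 0}
    - {"tx": 0,"ty": 0,"tz": 0,"ax": 0,"ay": 0,"az": 0,"claw": 0}
    - {"tx": 0,"ty": 0,"tz": 0,"ax": 0,"ay": 0,"az": 0,"claw": 0}
    - {"tx": 0,"ty": 0,"tz": 0,"ax": 0,"ay": 0,"az": 0,"claw": 0}
    - {"tx": 0,"ty": 0,"tz": 0,"ax": 0,"ay": 0,"az": 0,"claw": 0}

```text
time_s: 36.33
tcp_pos: [0.5554, 0.0542, 0.1775]
ee_rot: [[-0.12, -0.993, -0.0], [-0.993, 0.12, -0.0], [0.0, 0.0, -1.0]]
wrist_force: [0.6, -0.5, 0.2]
gripper_width: 0.005
gripper_force: 0.0
```

Run:
```python
from h import *
s=sense();print(C(s['tcp_pos']),s['wrist_force'])
im,d=cap('side')
cv2.imwrite('pics/s4c.png',cv2.resize(im[140:290,170:340],None,fx=4,fy=4)[:,:,::-1])
```

```text
[-139.88549845   -1.25169705  177.48496254] [ 0.59088421 -0.46745525  0.23788831]
```

View pics/s4c.png

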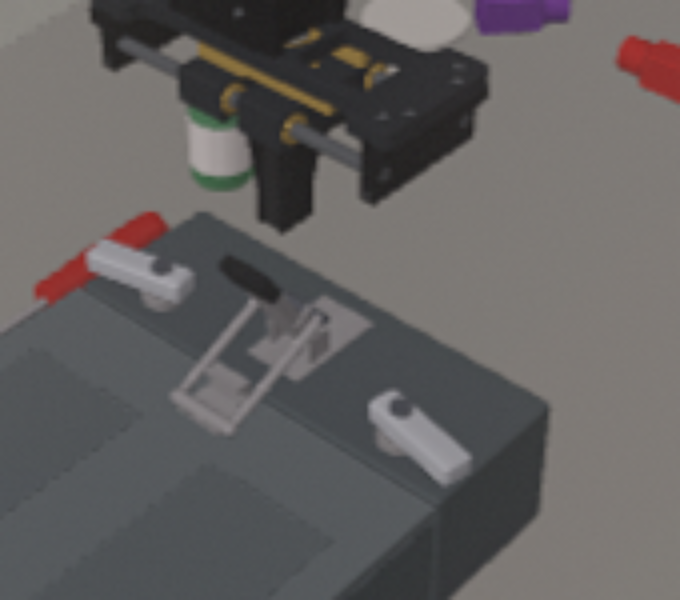

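The loop has fallen and its bar lies behind the keeper (crop (205,410)). Now to the lid side of the lever.

Request:
drive_tool:
  rows:
    - {"tx": 0,"ty": 0,"tz": -2,"ax": 0,"ay": 0,"az": 0,"claw": 0}
    - {"tx": 0,"ty": 0.1,"tz": -3,"ax": 0,"ay": 0,"az": 0,"claw": 0}
    - {"tx": -2.5,"ty": 0,"tz": 0,"ax": 0,"ay": 0,"az": 0,"claw": 0}
    - {"tx": -3,"ty": 0,"tz": 0,"ax": 0,"ay": 0,"az": 0,"claw": 0}
    - {"tx": 0,"ty": 0,"tz": 0,"ax": 0,"ay": 0,"az": 0,"claw": 0}
    - {"tx": 0,"ty": 0,"tz": 3,"ax": 0,"ay": 0,"az": 0,"claw": 0}
    - {"tx": 0,"ty": 0,"tz": 3,"ax": 0,"ay": 0,"az": 0,"claw": 0}
    - {"tx": 0,"ty": 0,"tz": 2.2,"ax": 0,"ay": 0,"az": 0,"claw": 0}
    - {"tx": 0,"ty": 0,"tz": 0,"ax": 0,"ay": 0,"az": 0,"claw": 0}
    - {"tx": 0,"ty": 0,"tz": 0,"ax": 0,"ay": 0,"az": 0,"claw": 0}

```text
time_s: 37.22
tcp_pos: [0.5607, 0.1085, 0.1449]
ee_rot: [[-0.12, -0.993, -0.002], [-0.993, 0.12, -0.002], [0.002, 0.002, -1.0]]
wrist_force: [-0.0, -0.0, 1.3]
gripper_width: 0.005
gripper_force: 0.0
```

Run:
```python
from h import *
s=sense();print(C(s['tcp_pos']),s['wrist_force'])
```

```text
[-8.53218084e+01 -8.37015068e-02  1.44854124e+02] [-4.25314187e-04 -4.66986835e-03  1.28762277e+00]
```

Request:
drive_tool:
  rows:
    - {"tx": 1.3,"ty": 0,"tz": -0.2,"ax": 0,"ay": 0,"az": 0,"claw": 0}
    - {"tx": 1.3,"ty": 0,"tz": -0.3,"ax": 0,"ay": 0,"az": 0,"claw": 0}
    - {"tx": 1.3,"ty": 0,"tz": -0.4,"ax": 0,"ay": 0,"az": 0,"claw": 0}
    - {"tx": 1.2,"ty": 0,"tz": -0.3,"ax": 0,"ay": 0,"az": 0,"claw": 0}
    - {"tx": 1.1,"ty": 0,"tz": 0.1,"ax": 0,"ay": 0,"az": 0,"claw": 0}
    - {"tx": 1.1,"ty": 0,"tz": 0.2,"ax": 0,"ay": 0,"az": 0,"claw": 0}
    - {"tx": 0.8,"ty": 0,"tz": 0.3,"ax": 0,"ay": 0,"az": 0,"claw": 0}
    - {"tx": 0.8,"ty": 0,"tz": 0.4,"ax": 0,"ay": 0,"az": 0,"claw": 0}
    - {"tx": 0.8,"ty": 0,"tz": 0.4,"ax": 0,"ay": 0,"az": 0,"claw": 0}

```text
time_s: 37.97
tcp_pos: [0.5495, 0.0124, 0.1431]
ee_rot: [[-0.12, -0.993, 0.001], [-0.993, 0.12, 0.001], [-0.001, -0.0, -1.0]]
wrist_force: [0.6, 2.7, 0.5]
gripper_width: 0.007
gripper_force: 0.9
```

Run:
```python
from h import *
s=sense();print(C(s['tcp_pos']),s['wrist_force'])
im,d=cap('side')
cv2.imwrite('pics/s5c.png',cv2.resize(im[140:290,170:340],None,fx=4,fy=4)[:,:,::-1])
```

```text
[-182.05749765   -0.40509671  143.10959402] [0.56792302 2.74996588 0.50700454]
```

View pics/s5c.png

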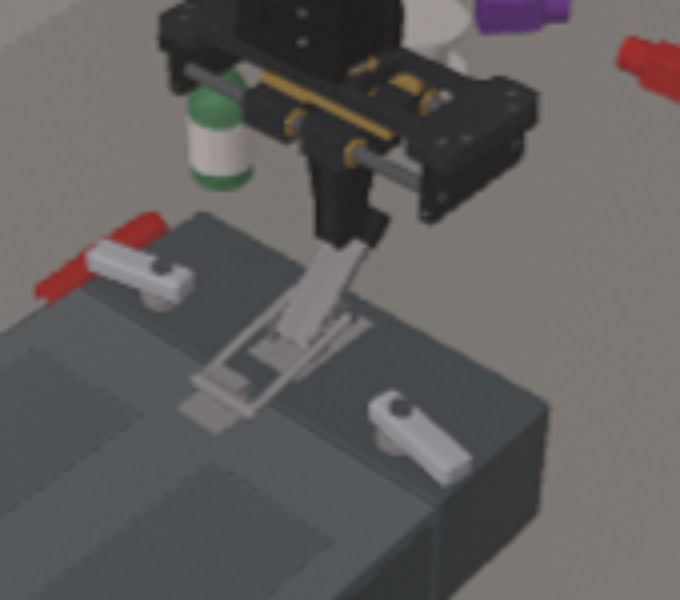

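The lever is past upright and the bar still sits behind the keeper (crop (220,395)). Pressing on down.

Request:
drive_tool:
  rows:
    - {"tx": 0.7,"ty": 0,"tz": 0.6,"ax": 0,"ay": 0,"az": 0,"claw": 0}
    - {"tx": 0.7,"ty": 0,"tz": 0.6,"ax": 0,"ay": 0,"az": 0,"claw": 0}
    - {"tx": 0.6,"ty": 0,"tz": 0.7,"ax": 0,"ay": 0,"az": 0,"claw": 0}
    - {"tx": 0.3,"ty": 0,"tz": 0.7,"ax": 0,"ay": 0,"az": 0,"claw": 0}
    - {"tx": 0.3,"ty": 0,"tz": 0.8,"ax": 0,"ay": 0,"az": 0,"claw": 0}
    - {"tx": 0.2,"ty": 0,"tz": 0.8,"ax": 0,"ay": 0,"az": 0,"claw": 0}
    - {"tx": 0,"ty": 0,"tz": 0.3,"ax": 0,"ay": 0,"az": 0,"claw": 0}
    - {"tx": 0,"ty": 0,"tz": 0,"ax": 0,"ay": 0,"az": 0,"claw": 0}
    - {"tx": 0,"ty": 0,"tz": 0,"ax": 0,"ay": 0,"az": 0,"claw": 0}

```text
time_s: 38.77
tcp_pos: [0.546, -0.015, 0.102]
ee_rot: [[-0.118, -0.993, 0.0], [-0.993, 0.118, -0.001], [0.001, -0.0, -1.0]]
wrist_force: [-9.1, 1.7, 22.2]
gripper_width: 0.004
gripper_force: 11.0
```

Run:
```python
from h import *
s=sense();print(C(s['tcp_pos']),s['wrist_force'])
im,d=cap('side')
cv2.imwrite('pics/s6c.png',cv2.resize(im[140:290,170:340],None,fx=4,fy=4)[:,:,::-1])
```

```text
[-2.09613556e+02 -1.30861877e-01  1.01976335e+02] [-9.11716206  1.67566338 22.17211967]
```

View pics/s6c.png

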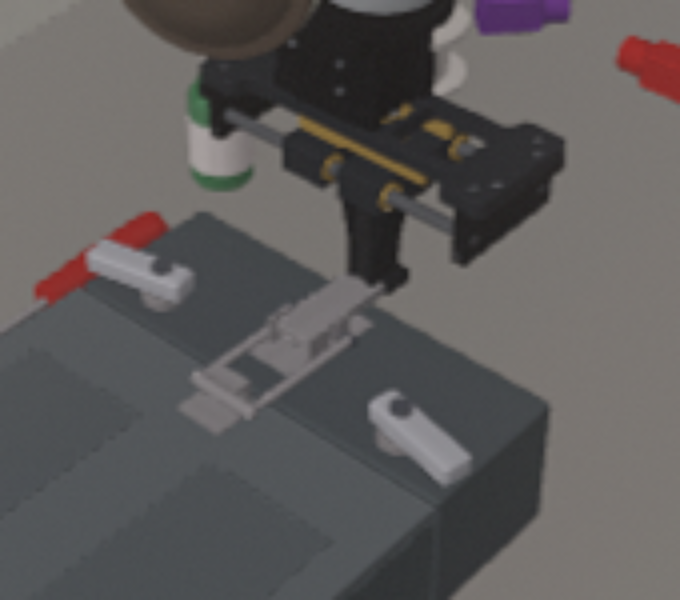

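The lever lies flat (tip at z 102 mm, pressed with 22 N) and the bar is still behind the hook. Now button a.

Request:
drive_tool:
  rows:
    - {"tx": 0,"ty": 0,"tz": -2,"ax": 0,"ay": 0,"az": 0,"claw": 0}
    - {"tx": 0,"ty": 0,"tz": -4,"ax": 0,"ay": 0,"az": 0,"claw": 0}
    - {"tx": -1.2,"ty": 3,"tz": 0,"ax": 0,"ay": 0,"az": 0,"claw": 0}
    - {"tx": -1.2,"ty": 3,"tz": 0,"ax": 0,"ay": 0,"az": 0,"claw": 0}
    - {"tx": -1.2,"ty": 3,"tz": 0,"ax": 0,"ay": 0,"az": 0,"claw": 0}
    - {"tx": -1.1,"ty": 2.7,"tz": 0,"ax": 0,"ay": 0,"az": 0,"claw": 0}
    - {"tx": 0,"ty": 0,"tz": 0,"ax": 0,"ay": 0,"az": 0,"claw": 0}
    - {"tx": 0,"ty": 0,"tz": 3,"ax": 0,"ay": 0,"az": 0,"claw": 0}
    - {"tx": 0,"ty": 0,"tz": 2.8,"ax": 0,"ay": 0,"az": 0,"claw": 0}
    - {"tx": 0,"ty": 0,"tz": 0,"ax": 0,"ay": 0,"az": 0,"claw": 0}

```text
time_s: 39.65
tcp_pos: [0.432, 0.0446, 0.0963]
ee_rot: [[-0.121, -0.993, -0.01], [-0.993, 0.121, -0.003], [0.005, 0.009, -1.0]]
wrist_force: [-1.7, -0.9, -0.8]
gripper_width: 0.004
gripper_force: 0.0
```

Run:
```python
from h import *
s=sense();print(C(s['tcp_pos']),s['wrist_force'])
```

```text
[-164.01430429  120.11607081   96.31403448] [-1.66902687 -0.86196398 -0.81427352]
```

Request:
drive_tool:
  rows:
    - {"tx": -0.8,"ty": 0.1,"tz": 0,"ax": 0,"ay": 0,"az": 0,"claw": 0}
    - {"tx": -0.8,"ty": 0.2,"tz": 0,"ax": 0,"ay": 0,"az": 0,"claw": 0}
    - {"tx": -0.8,"ty": 0.2,"tz": 0,"ax": 0,"ay": 0,"az": 0,"claw": 0}
    - {"tx": -0.9,"ty": 0,"tz": 0,"ax": 0,"ay": 0,"az": 0,"claw": 0}
    - {"tx": -0.9,"ty": 0,"tz": 0,"ax": 0,"ay": 0,"az": 0,"claw": 0}
    - {"tx": -1.2,"ty": -0.5,"tz": 0,"ax": 0,"ay": 0,"az": 0,"claw": 0}
    - {"tx": -0.5,"ty": -0.5,"tz": 0,"ax": 0,"ay": 0,"az": 0,"claw": 0}
    - {"tx": -0.2,"ty": -0.5,"tz": 0,"ax": 0,"ay": 0,"az": 0,"claw": 0}
    - {"tx": 0,"ty": 0,"tz": 0,"ax": 0,"ay": 0,"az": 0,"claw": 0}
    - {"tx": 0,"ty": 0,"tz": 0,"ax": 0,"ay": 0,"az": 0,"claw": 0}

```text
time_s: 40.48
tcp_pos: [0.4538, 0.1058, 0.1006]
ee_rot: [[-0.12, -0.993, 0.001], [-0.993, 0.12, 0.001], [-0.001, -0.001, -1.0]]
wrist_force: [0.8, -0.1, 0.6]
gripper_width: 0.004
gripper_force: 0.0
```

Run:
```python
from h import *
s=sense();print(C(s['tcp_pos']),s['wrist_force'])
im,d=cap('side')
cv2.imwrite('pics/s7c.png',cv2.resize(im[140:290,170:340],None,fx=4,fy=4)[:,:,::-1])
```

```text
[-100.65270581  105.74415327  100.60102104] [ 0.81000986 -0.08998039  0.58605722]
```

View pics/s7c.png

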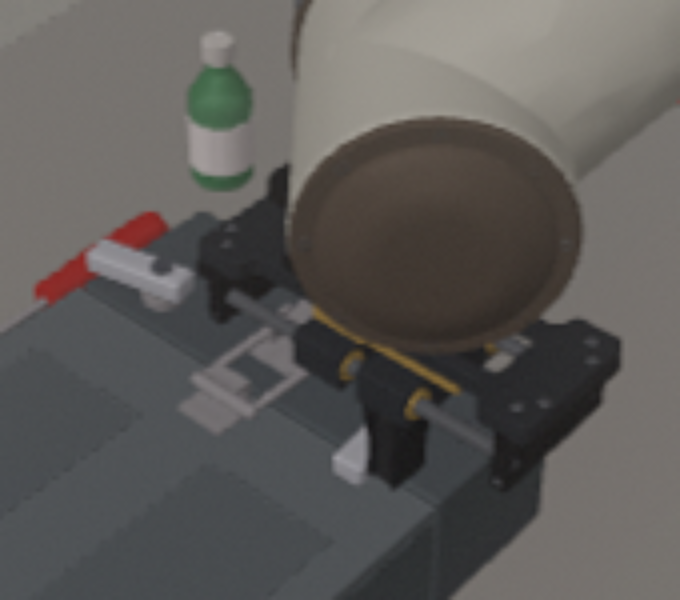

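Button a now lies across the lid's edge (crop (350,455)). A little more push to be sure it reaches the stop.

Request:
drive_tool:
  rows:
    - {"tx": 0,"ty": 0,"tz": 0.4,"ax": 0,"ay": 0,"az": 0,"claw": 0}
    - {"tx": 0,"ty": -0.2,"tz": 0,"ax": 0,"ay": 0,"az": 0,"claw": 0}
    - {"tx": 0,"ty": -0.2,"tz": 0,"ax": 0,"ay": 0,"az": 0,"claw": 0}
    - {"tx": 0,"ty": -0.2,"tz": 0,"ax": 0,"ay": 0,"az": 0,"claw": 0}
    - {"tx": 0,"ty": 0,"tz": 0,"ax": 0,"ay": 0,"az": 0,"claw": 0}

```text
time_s: 40.95
tcp_pos: [0.4578, 0.1043, 0.0961]
ee_rot: [[-0.121, -0.993, -0.003], [-0.993, 0.121, -0.0], [0.001, 0.003, -1.0]]
wrist_force: [-3.0, 2.6, 0.6]
gripper_width: 0.004
gripper_force: 2.0
```

Run:
```python
from h import *
s=sense();print(C(s['tcp_pos']),s['wrist_force'])
```

```text
[-101.67415547  101.62318421   96.13183654] [-3.00054256  2.59465379  0.57972812]
```

Request:
drive_tool:
  rows:
    - {"tx": 0,"ty": -0.2,"tz": 0,"ax": 0,"ay": 0,"az": 0,"claw": 0}
    - {"tx": 0,"ty": -0.2,"tz": 0,"ax": 0,"ay": 0,"az": 0,"claw": 0}
    - {"tx": 0,"ty": 0,"tz": 0,"ax": 0,"ay": 0,"az": 0,"claw": 0}

```text
time_s: 41.2
tcp_pos: [0.458, 0.104, 0.0959]
ee_rot: [[-0.122, -0.992, -0.01], [-0.993, 0.122, -0.001], [0.002, 0.01, -1.0]]
wrist_force: [-16.3, 10.0, 9.5]
gripper_width: 0.007
gripper_force: 8.8
```

Run:
```python
from h import *
s=sense();print(C(s['tcp_pos']),s['wrist_force'])
```

```text
[-101.88386381  101.38118747   95.89443783] [-16.2916414   10.04929445   9.4728791 ]
```

Button a is at its stop. Now button b.

Request:
drive_tool:
  rows:
    - {"tx": 0,"ty": 1.2,"tz": 0,"ax": 0,"ay": 0,"az": 0,"claw": 0}
    - {"tx": 0,"ty": 0,"tz": -3,"ax": 0,"ay": 0,"az": 0,"claw": 0}
    - {"tx": 0,"ty": 0,"tz": -3.5,"ax": 0,"ay": 0,"az": 0,"claw": 0}
    - {"tx": 1,"ty": -3,"tz": 0,"ax": 0,"ay": 0,"az": 0,"claw": 0}
    - {"tx": 1,"ty": -3.8,"tz": 0,"ax": 0,"ay": 0,"az": 0,"claw": 0}
    - {"tx": 1,"ty": -3.8,"tz": 0,"ax": 0,"ay": 0,"az": 0,"claw": 0}
    - {"tx": 1,"ty": -3.8,"tz": 0,"ax": 0,"ay": 0,"az": 0,"claw": 0}
    - {"tx": 1,"ty": -3.8,"tz": 0,"ax": 0,"ay": 0,"az": 0,"claw": 0}
    - {"tx": 1,"ty": -3.6,"tz": 0,"ax": 0,"ay": 0,"az": 0,"claw": 0}
    - {"tx": 0,"ty": -1.3,"tz": 0,"ax": 0,"ay": 0,"az": 0,"claw": 0}

```text
time_s: 42.03
tcp_pos: [0.6772, 0.0152, 0.1607]
ee_rot: [[-0.123, -0.992, 0.002], [-0.992, 0.123, -0.001], [0.001, -0.002, -1.0]]
wrist_force: [1.0, 1.0, -0.2]
gripper_width: 0.002
gripper_force: 0.0
```

Request:
drive_tool:
  rows:
    - {"tx": 0,"ty": 0,"tz": 0,"ax": 0,"ay": 0,"az": 0,"claw": 0}
    - {"tx": 0,"ty": 0,"tz": 0,"ax": 0,"ay": 0,"az": 0,"claw": 0}

```text
time_s: 42.2
tcp_pos: [0.6732, 0.0176, 0.1605]
ee_rot: [[-0.121, -0.993, -0.001], [-0.993, 0.121, -0.0], [0.0, 0.001, -1.0]]
wrist_force: [0.3, -1.1, 0.5]
gripper_width: 0.006
gripper_force: 0.0
```

Run:
```python
from h import *
s=sense();print(C(s['tcp_pos']),s['wrist_force'])
im,d=cap('side')
cv2.imwrite('pics/s8c.png',cv2.resize(im[140:290,170:340],None,fx=4,fy=4)[:,:,::-1])
```

```text
[-162.25511765 -122.52407315  160.52001988] [ 0.34348349 -1.08674025  0.53648731]
```

View pics/s8c.png

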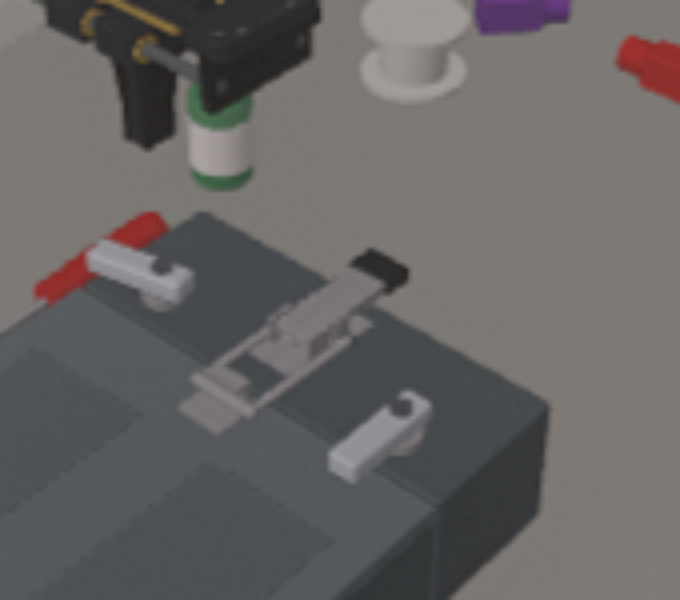

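Lever flat with the loop hooked, button a fully across (crop (380,435)), button b still open.

Request:
drive_tool:
  rows:
    - {"tx": 0,"ty": 0.6,"tz": 3,"ax": 0,"ay": 0,"az": 0,"claw": 0}
    - {"tx": 0,"ty": 0,"tz": 3.4,"ax": 0,"ay": 0,"az": 0,"claw": 0}
    - {"tx": 0,"ty": 0,"tz": 0,"ax": 0,"ay": 0,"az": 0,"claw": 0}
    - {"tx": -0.8,"ty": -0.1,"tz": 0,"ax": 0,"ay": 0,"az": 0,"claw": 0}
    - {"tx": -0.8,"ty": -0.2,"tz": 0,"ax": 0,"ay": 0,"az": 0,"claw": 0}
    - {"tx": -0.8,"ty": 0,"tz": 0,"ax": 0,"ay": 0,"az": 0,"claw": 0}
    - {"tx": -0.9,"ty": 0,"tz": 0,"ax": 0,"ay": 0,"az": 0,"claw": 0}
    - {"tx": -0.9,"ty": 0,"tz": 0,"ax": 0,"ay": 0,"az": 0,"claw": 0}
    - {"tx": -0.8,"ty": 0.5,"tz": 0,"ax": 0,"ay": 0,"az": 0,"claw": 0}
    - {"tx": -0.8,"ty": 0.5,"tz": 0,"ax": 0,"ay": 0,"az": 0,"claw": 0}

```text
time_s: 43.08
tcp_pos: [0.6677, 0.0788, 0.0983]
ee_rot: [[-0.119, -0.993, 0.002], [-0.993, 0.119, 0.001], [-0.001, -0.002, -1.0]]
wrist_force: [1.6, -1.8, 0.5]
gripper_width: 0.007
gripper_force: 0.7
```

Request:
drive_tool:
  rows:
    - {"tx": -0.3,"ty": 0.3,"tz": 0,"ax": 0,"ay": 0,"az": 0,"claw": 0}
    - {"tx": 0,"ty": 0.2,"tz": 0,"ax": 0,"ay": 0,"az": 0,"claw": 0}
    - {"tx": 0,"ty": 0,"tz": 0,"ax": 0,"ay": 0,"az": 0,"claw": 0}
    - {"tx": 0,"ty": 0,"tz": 0,"ax": 0,"ay": 0,"az": 0,"claw": 0}

```text
time_s: 43.42
tcp_pos: [0.6627, 0.0815, 0.0979]
ee_rot: [[-0.119, -0.993, 0.001], [-0.993, 0.119, 0.001], [-0.001, -0.001, -1.0]]
wrist_force: [2.6, 0.7, 0.3]
gripper_width: 0.005
gripper_force: 0.7
```

Run:
```python
from h import *
s=sense();print(C(s['tcp_pos']),s['wrist_force'])
```

```text
[-100.0417064  -104.55607375   97.88734252] [2.55451229 0.72623831 0.28122962]
```

Request:
drive_tool:
  rows:
    - {"tx": 0,"ty": 0.3,"tz": 0,"ax": 0,"ay": 0,"az": 0,"claw": 0}
    - {"tx": 0,"ty": 0.2,"tz": 0,"ax": 0,"ay": 0,"az": 0,"claw": 0}
    - {"tx": 0,"ty": 0,"tz": 0,"ax": 0,"ay": 0,"az": 0,"claw": 0}

```text
time_s: 43.67
tcp_pos: [0.6625, 0.0815, 0.0982]
ee_rot: [[-0.12, -0.993, 0.012], [-0.993, 0.12, 0.002], [-0.003, -0.012, -1.0]]
wrist_force: [13.0, -0.9, -6.0]
gripper_width: 0.006
gripper_force: 6.1
```

Run:
```python
from h import *
s=sense();print(C(s['tcp_pos']),s['wrist_force'])
```

```text
[-100.0732138  -104.35062329   98.19678955] [12.96197239 -0.92658992 -6.00542189]
```

At the stop. Withdrawing and verifying.

Request:
drive_tool:
  rows:
    - {"tx": 0,"ty": -1.8,"tz": 0,"ax": 0,"ay": 0,"az": 0,"claw": 0}
    - {"tx": 0,"ty": 0,"tz": 0,"ax": 0,"ay": 0,"az": 0,"claw": 0}
    - {"tx": 0,"ty": 0,"tz": -3,"ax": 0,"ay": 0,"az": 0,"claw": 0}
    - {"tx": 0,"ty": 0,"tz": -4,"ax": 0,"ay": 0,"az": 0,"claw": 0}
    - {"tx": 0,"ty": 0,"tz": -4,"ax": 0,"ay": 0,"az": 0,"claw": 0}
    - {"tx": -4,"ty": 0,"tz": -2,"ax": 0,"ay": 0,"az": 0,"claw": 0}
    - {"tx": -4,"ty": 0,"tz": 0,"ax": 0,"ay": 0,"az": 0,"claw": 0}
    - {"tx": -4,"ty": 0,"tz": 0,"ax": 0,"ay": 0,"az": 0,"claw": 0}
    - {"tx": -4,"ty": 0,"tz": 0,"ax": 0,"ay": 0,"az": 0,"claw": 0}
    - {"tx": 0,"ty": 0,"tz": 0,"ax": 0,"ay": 0,"az": 0,"claw": 0}

```text
time_s: 44.5
tcp_pos: [0.693, 0.2417, 0.2242]
ee_rot: [[-0.114, -0.993, -0.002], [-0.993, 0.114, 0.001], [-0.0, 0.002, -1.0]]
wrist_force: [-0.8, -0.6, -0.3]
gripper_width: 0.008
gripper_force: 0.0
```

Run:
```python
from h import *
s=sense();print(C(s['tcp_pos']),s['wrist_force'])
im,d=cap('top','t9');a=im[110:280,60:260]
cv2.imwrite('pics/t9c.png',cv2.resize(a,None,fx=3.5,fy=3.5,interpolation=cv2.INTER_CUBIC)[:,:,::-1])
c=C(cloud('top',d).reshape(-1,3))
for nm,y in(('a',85),('b',-85)):
    m=(c[:,2]>95)&(c[:,2]<112)&(abs(c[:,1]-y)<45)&(c[:,0]>-160)&(c[:,0]<-60);r=cv2.minAreaRect(c[m,:2].astype(np.float32));e=np.linalg.eigh(np.cov(c[m,:2].T))[1][:,1];print(nm,m.sum(),r,np.degrees(np.arctan2(e[1],e[0])))
m=(abs(c[:,1])<11)&(c[:,0]<-150)&(c[:,0]>-225)&(c[:,2]>90)&(c[:,2]<150);print('lever slope',np.polyfit(c[m,0],c[m,2],1))
```

```text
[  62.64483463 -115.68321039  224.15175397] [-0.75370961 -0.61733298 -0.29318557]
a 234 ((-116.7463150024414, 84.2486572265625), (17.95903205871582, 61.69409942626953), 89.87345123291016) 179.68334816059857
b 226 ((-117.83273315429688, -84.88956451416016), (62.162506103515625, 18.928272247314453), 0.19047409296035767) 179.19034044171113
lever slope [-1.95319641e-02  9.74217496e+01]
```

View pics/t9c.png

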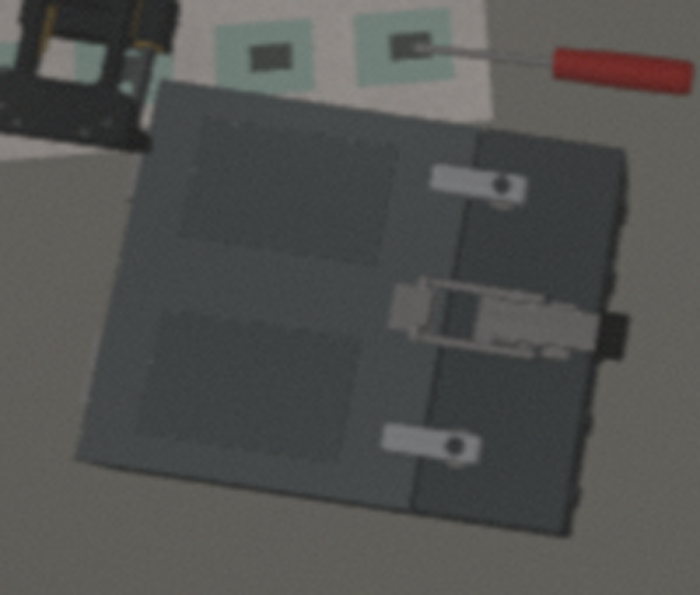

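The picture shows the lid shut, both buttons across its edge (within 1° of 90°, crop (478,183) and (430,443)), the lever flat, the loop hooked, and the robot clear.

```bash
python3 -c "
from station import finish_job
print(finish_job())"
```

```text
the job is handed in; nothing more can be done
None
```

The job is handed in with no verdict returned: the last pictures and force readings showed all four parts in the crate, the lid shut, the loop hooked with the lever flat, both turnbuttons fully across, and the robot clear of everything.

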